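Unstack the cacao spice jars onto their coasters

ROBOT

A 7-joint arm with a two-finger parallel gripper is mounted at the origin on the work surface. World frame = base frame: x ahead of the robot, y to its left, z up, the work surface at z = 0. Lengths are in mm, angles in rad, forces in N, time in s.
With the tool pointing down it reaches from about 400 to 850 mm from the base axis. Payload 4.5 kg.
Tool frame: the origin (TCP) lies between the finger pads; the fingertips stand 17 mm ahead of it and the grasp point (between the pads) lies 2 mm behind it; z points along the fingers, y is the direction in which the jaws open and shut (so a half turn about z gives the same grasp; the last joint's range is limited). The gripper opens to 85 mm and grips with 20 to 120 N. Pads are 22 mm wide; open, the fingers measure 114 mm over their backs; the gripper's body (76 mm by 85 mm) begins 54 mm behind the grasp point. The pads swing forward as they close: fully open they stand 13 mm farther back than shut.
Start: joints at [-1.195, 0.689, -0.195, 1.565, 0.157, 0.902, -0.215], TCP at [209.471, 588.876, 248.317] pointing down, gripper open.
Joint ranges: [-3.01, 3.01], [-0.46, 2.08], [-1.47, 1.51], [0.13, 2.56], [-1, 4.14], [0.04, 2.09], [-2.66, 2.66]. Speed limits (rad/s): [2.57, 2.57, 3.14, 3.14, 3.14, 3.14, 3.14].

INTERFACE

Orientations are given as a unit quaternion [x, y, z, w].
In Python, from plant import robot gives the robot as it stands.
- The arm moves only by the shell command python3 -m creep 'ROWS' [FORCE]. ROWS is JSON, a list of rows, each an object of numbers: "tx", "ty", "tz": the shift along the tool's x, y, z in cm; "wx", "wy", "wz": the turn, a rotation vector about the tool's x, y, z in degrees; "gripper": the finger opening in cm, from 0 to 8.54. A call has 1 to 10 rows; each row shifts and turns the commanded pose from where the row before left it, along the tool's axes as they then stand; what a row does not reach is not made up. A row lasts 1/12 s, in which the tool goes at most 41.7 mm and 7.16 degrees, less where a joint would pass 70% of its speed; a pose out of reach is approached as far as the arm can. A call is refused whole if a number of a shift passes 4.17 or a number of a turn 7.16, either way. A call with a gripper value outside its range is refused whole. The fingers move at their own pace and stop on an object; FORCE is the grip in N (left out, the last holds). Time passes only in rows, so rows that do not move let the fingers close. It gives the time, the measured TCP pose, the force and the opening at its end, in the units of the state.
- robot.get_state(): the state, without advancing time (a new reading comes with each control period).
- robot.read_camera(name): name is "scene" or "top"; returns a dict with "img" (400x640x3 uint8, red, green, blue), "K" (3x3 intrinsics, pixels), "dist_coeffs" ([k1, k2, p1, p2, k3] as OpenCV has them; the pictures are not rectified), "origin" and "orientation" of the camera in the world. Camera axes: x right, y down, z forward; pixel columns grow to the right and rows downward; lengths in mm; the calibration is good to about 2 mm. A picture is of the moment at which its call begins. There is no depth.
- robot.finish_job(): hands the job in, once; it reports no verdict.
The state is a dict: "time": time; "q": joint angles; "qvel": joint speeds; "joint_efforts": joint torques, N m; "ee_pos": TCP position; "tcp_rot": TCP orientation; "contact_force": force on the tool from outside, world axes, zero at the start; "torque": the same for the moment, N m; "gripper_width": finger opening in mm.
Only numpy, scipy, OpenCV 4.12 (cv2) and the standard library are available. Lean on these libraries where they do the work, as an engineer would, in place of code of your own. Each camera call takes 0.05 s, during which the arm holds its last target. There are 200 camera calls.

TASK

Lay the table for the cacao circle: take the stack of four ceramic jars apart one at a time from the top down, setting each jar upright in the middle of the coaster of its own colour before you take the next. Keep the jars upright and set them down gently without dropping them, and leave the two clay mugs on the striped runner standing where they are.

Things in the scene. Friction and masses are not known exactly. Their poses are not given: they have to be found in the camera images.
- pink_jar (a point): pink lidded ceramic jar, a plain upright cylinder 35 mm in diameter and 46 mm high with a flat top, about 0.08 kg; at the start the top of the stack, standing on the green jar. The point is its centre, half-way up (23 mm above its underside); z is up along its axis, x and y have no meaning. It is not fastened to what it stands on; the lid does not come off; the jars of the stack may sit a few mm off-centre.
- green_jar (a point): green lidded ceramic jar, a plain upright cylinder 46 mm in diameter and 46 mm high with a flat top, about 0.14 kg; at the start the third from the bottom, standing on the yellow jar. The point is its centre, half-way up (23 mm above its underside); z is up along its axis, x and y have no meaning. It is not fastened to what it stands on; the lid does not come off; the jars of the stack may sit a few mm off-centre.
- yellow_jar (a point): yellow lidded ceramic jar, a plain upright cylinder 57 mm in diameter and 46 mm high with a flat top, about 0.2 kg; at the start the second from the bottom, standing on the blue jar. The point is its centre, half-way up (23 mm above its underside); z is up along its axis, x and y have no meaning. It is not fastened to what it stands on; the lid does not come off; the jars of the stack may sit a few mm off-centre.
- blue_jar (a point): blue lidded ceramic jar, a plain upright cylinder 68 mm in diameter and 46 mm high with a flat top, about 0.28 kg; at the start the bottom of the stack, standing on a round pale wooden board 10 mm thick and 116 mm wide. The point is its centre, half-way up (23 mm above its underside); z is up along its axis, x and y have no meaning. It is not fastened to what it stands on; the lid does not come off; the jars of the stack may sit a few mm off-centre.
- pink_coaster (a point): pink round coaster, 90 mm in diameter and 6 mm thick, fixed to the table. The point is the centre of its upper face; z is up. All four coasters are the same size and are told apart by colour only.
- green_coaster (a point): green round coaster, 90 mm in diameter and 6 mm thick, fixed to the table. The point is the centre of its upper face; z is up. All four coasters are the same size and are told apart by colour only.
- yellow_coaster (a point): yellow round coaster, 90 mm in diameter and 6 mm thick, fixed to the table. The point is the centre of its upper face; z is up. All four coasters are the same size and are told apart by colour only.
- blue_coaster (a point): blue round coaster, 90 mm in diameter and 6 mm thick, fixed to the table. The point is the centre of its upper face; z is up. All four coasters are the same size and are told apart by colour only.
- mug_plain: brown clay mug with white dots and a brown rim, hollow, open at the top, 72 mm at its widest and 80 mm high with a handle reaching 58 mm from its axis along its own +y; loose, 0.3 kg. The origin is the centre of its underside, on the table; z is up. It must stay where it is.
- mug_bluerim: brown clay mug with white dots and a light-blue rim, hollow, open at the top, 72 mm at its widest and 80 mm high with a handle reaching 58 mm from its axis along its own +y; loose, 0.3 kg. The origin is the centre of its underside, on the table; z is up. It must stay where it is.
Not all that is in view belongs to the job. There is more than one size of the part that bears pink_jar; the job needs the largest.

How it is judged:
By the outcome, as a careful person would: the job done as asked, in the order asked, and still so for the second after the job is handed in, with the robot touching nothing.
It also fails if it takes over 106 s, if anything falls off the work surface, if the arm or the gripper's body presses on something with over 40 N, if the wrist force passes 120 N, or if a joint passes its speed limit or range.

## Working session

There is one attempt and no reset: what is moved stays moved. The work goes in short steps, Python scripts to look and compute and a shell command to move; the robot and the scene stay as the last step left them, time stands still between calls to the robot, and variables do not carry over. Pictures are saved under pics/ and viewed, about 12 in all and at most 16, crops included, and the job is handed in when it is done.

```bash
ls; mkdir -p pics; python3 - <<'E'
from plant import robot
import cv2
s=robot.get_state();print({k:s[k] for k in('time','ee_pos','tcp_rot','gripper_width','contact_force')})
for n in('scene','top'):
    r=robot.read_camera(n);cv2.imwrite(f'pics/{n}0.png',r['img'][...,::-1]);print(n,r['K'],r['dist_coeffs'],r['origin'],r['orientation'])
E
```

```text
pics
{'time': 0.0, 'ee_pos': array([209.32571151, 588.25021354, 247.47594065]), 'tcp_rot': array([ 1.70038680e-01,  9.85436964e-01, -9.08931697e-04, -1.01968891e-04]), 'gripper_width': 85.30089241056906, 'contact_force': array([-0.36876265,  0.6907832 , -0.47277068])}
scene [[374.84834201   0.         307.18121984]
 [  0.         374.84834201 196.51707573]
 [  0.           0.           1.        ]] [-0.04722027  0.          0.          0.          0.        ] [852.00235399 471.71592536 714.36472768] [ 0.28956564  0.88756854 -0.34373727 -0.10108671]
top [[480.10301065   0.         325.4168419 ]
 [  0.         480.10301065 191.46366852]
 [  0.           0.           1.        ]] [0.02116308 0.         0.         0.         0.        ] [ 464.32921208   54.7207462  1271.94075346] [ 0.71651945 -0.69687381  0.0290132  -0.01118055]
```

View pics/scene0.png

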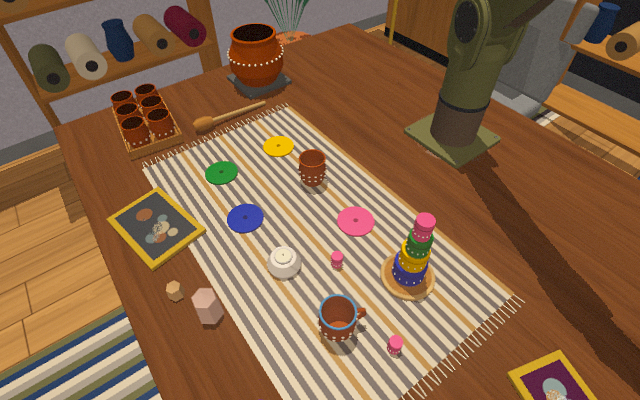

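View pics/top0.png

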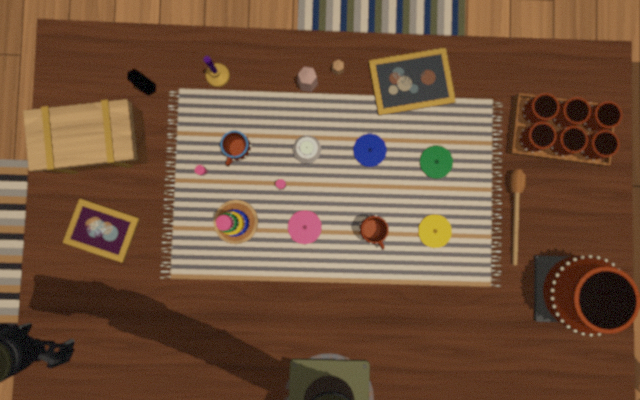

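The scene view shows the stack at (424,225) to (408,275). The coasters are pink (356,221), green (221,173), yellow (278,146) and blue (245,218). The mugs are at (312,167) and (338,315).

There are three pink candidates: the stack top at (424,225), a small jar at (337,259) and a small jar at (396,345). The stack top fits because it is the largest and stands on the green jar. I'll confirm this in a crop and measure.

```bash
cat > h.py <<'E'
import numpy as np, cv2
from plant import robot
from scipy.spatial.transform import Rotation as R
from scipy.optimize import minimize, least_squares
HUE={'pink':(160,176),'green':(50,80),'yellow':(22,32),'blue':(108,128)}
DIA=dict(pink=35,green=46,yellow=57,blue=68)
def cams(): return {n:robot.read_camera(n) for n in('scene','top')}
def proj(c,P):
    r=R.from_quat(c['orientation']).inv()
    return cv2.projectPoints(np.atleast_2d(P).astype(float),r.as_rotvec(),-r.apply(c['origin']),c['K'],np.array(c['dist_coeffs']))[0][:,0]
def mask(c,col):
    h=cv2.cvtColor(c['img'],cv2.COLOR_RGB2HSV);lo,hi=HUE[col]
    return cv2.inRange(h,(lo,95,45),(hi,255,255))
def blobs(c,col,amin=25):
    n,l,s,ce=cv2.connectedComponentsWithStats(mask(c,col))
    return [(ce[i].round(1).tolist(),int(s[i,4])) for i in range(1,n) if s[i,4]>=amin]
def tri(cs,uv):
    f=lambda P:np.concatenate([proj(cs[n],P)[0]-uv[n] for n in uv])
    s=least_squares(f,[500,50,30]);return s.x.round(1),s.fun.round(1)
def sil(c,p,d,S=4):
    a=np.linspace(0,2*np.pi,40);o=np.c_[np.cos(a)*d/2,np.sin(a)*d/2,0*a]
    q=proj(c,np.r_[o+p+[0,0,23],o+p-[0,0,23]])
    im=np.zeros((400*S,640*S),np.uint8);cv2.fillConvexPoly(im,cv2.convexHull(((q+.5)*S-.5).round().astype(np.int32)),255)
    return cv2.resize(im,(640,400),interpolation=cv2.INTER_AREA)/255.
def fit(cs,col,p0):
    """cylinder silhouette fit in both views near p0 (centre)"""
    ms={}
    for n in cs:
        w=cv2.dilate((sil(cs[n],np.array(p0,float),DIA[col]*1.0)>0).astype(np.uint8),np.ones((13,13)))
        m=cv2.morphologyEx(mask(cs[n],col)*w,cv2.MORPH_CLOSE,np.ones((3,3)));ms[n]=(m>0)*1.
    f=lambda p:sum(np.abs(sil(cs[n],p,DIA[col])-ms[n]).sum()/ms[n].sum() for n in cs)
    p0=np.array(p0,float);r=minimize(f,p0,method='Nelder-Mead',options=dict(initial_simplex=np.r_[[p0],p0+8*np.eye(3)],xatol=.2,fatol=1e-4))
    return r.x.round(1),round(r.fun,3)
E
python3 - <<'E'
from h import *
cs=cams()
for n in cs:
    for c in HUE: print(n,c,blobs(cs[n],c))
a=cv2.resize(cs['scene']['img'][205:355,320:450],None,fx=4,fy=4,interpolation=cv2.INTER_CUBIC)[:600]
b=cv2.resize(cs['top']['img'][160:260,190:240],None,fx=6,fy=6,interpolation=cv2.INTER_CUBIC)[:600]
b=cv2.copyMakeBorder(b[:600,:270],0,600-len(b),0,0,cv2.BORDER_CONSTANT);cv2.imwrite('pics/c1.png',np.hstack([a,b])[...,::-1])
E
```

```text
scene pink [([183.6, 24.9], 917), ([355.2, 220.9], 868), ([423.6, 226.2], 479), ([336.5, 258.4], 153), ([394.7, 343.7], 209), ([552.5, 381.5], 1178)]
scene green [([220.9, 172.4], 603), ([420.2, 246.3], 249)]
scene yellow [([482.1, 53.1], 5211), ([47.0, 66.9], 956), ([540.0, 110.9], 45), ([450.8, 142.4], 1696), ([278.0, 145.7], 498), ([154.7, 229.3], 1083), ([412.4, 259.5], 326), ([60.2, 343.3], 715), ([72.1, 365.8], 743), ([545.8, 373.4], 937), ([106.2, 377.4], 510), ([140.2, 390.7], 207)]
scene blue [([602.9, 21.5], 522), ([117.4, 39.7], 569), ([244.7, 217.8], 830), ([407.3, 274.6], 405), ([63.0, 348.8], 639), ([81.1, 368.1], 621), ([114.8, 380.3], 371), ([148.8, 393.8], 112)]
top pink [([200.0, 169.8], 82), ([280.2, 183.8], 66), ([99.5, 230.7], 964), ([304.1, 226.6], 876), ([223.6, 222.1], 195)]
top green [([435.9, 161.6], 813), ([233.6, 223.0], 43)]
top yellow [([236.1, 224.3], 141), ([434.7, 230.8], 902), ([302.1, 378.5], 240)]
top blue [([315.3, 14.7], 102), ([343.4, 15.0], 110), ([371.4, 15.6], 112), ([399.3, 15.5], 112), ([426.9, 15.9], 114), ([454.5, 16.8], 121), ([369.4, 149.9], 816), ([242.8, 221.2], 89)]
```

View pics/c1.png

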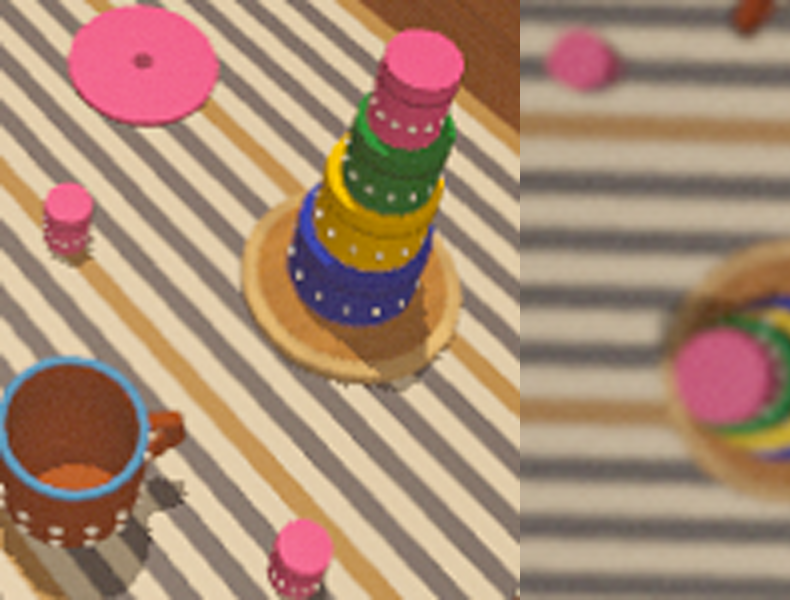

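The crop confirms it: the pink jar on the stack (scene 424,226) is clearly the largest of the three pink ones. The small ones at (337,258) and (395,344) are decoys.

```bash
python3 - <<'E'
from h import *
cs=cams()
U=dict(pink=((355.2,220.9),(304.1,226.6)),green=((220.9,172.4),(435.9,161.6)),yellow=((278,145.7),(434.7,230.8)),blue=((244.7,217.8),(369.4,149.9)))
for c,(a,b) in U.items(): print(c,'coaster',*tri(cs,dict(scene=a,top=b)))
p,_=tri(cs,dict(scene=(423.6,226.2),top=(223.6,222.1)));print('pinkjar tri',p)
pk=fit(cs,'pink',p);print('pink fit',pk)
# other jars: visible mask, joint painter fit of xy given stacked heights
base=pk[0]
cols=['blue','green','yellow']
def render(c,ps):
    lab=np.zeros((400,640),int)
    for i,k in enumerate(['blue','yellow','green','pink']): lab[sil(c,ps[k],DIA[k],1)>.5]=i+1
    return lab
ms={}
for n in cs:
    w=np.zeros((400,640),np.uint8)
    if n=='scene': w[205:300,385:445]=1
    else: w[195:250,210:262]=1
    ms[n]=[cv2.morphologyEx(mask(cs[n],k)*w,cv2.MORPH_CLOSE,np.ones((3,3)))>0 for k in('blue','yellow','green','pink')]
def unp(v): return {k:np.array([v[2*i],v[2*i+1],base[2]-46*j]) for i,(k,j) in enumerate([('blue',3),('yellow',2),('green',1),('pink',0)])}
def cost(v):
    t=0
    for n in cs:
        L=render(cs[n],unp(v));t+=sum((np.abs((L==i+1)*1-ms[n][i]*1)).sum() for i in range(4))
    return t
v0=np.tile(base[:2],4);best=minimize(cost,v0,method='Powell',options=dict(xtol=.3,maxiter=6))
print({k:v.round(1) for k,v in unp(best.x).items()},best.fun)
# mugs approx at z~40
from h import proj
for nm,a,b in(('plain',(312,153),(374,228)),('blue',(338,308),(235,146))): print(nm,*tri(cs,dict(scene=a,top=b)))
E
```

```text
pink coaster [442.9  77.1   3. ] [ 0.1  0.   0.1 -0.1]
green coaster [ 626.2 -269.9    2. ] [ 0.3  0.   0.2 -0.3]
yellow coaster [ 441.3 -268.8    3.1] [ 0.2  0.   0.1 -0.1]
blue coaster [652.1 -91.1   2. ] [ 0.3  0.   0.2 -0.2]
pinkjar tri [451.5 256.  176. ]
pink fit (array([450.7, 255.5, 170.9]), np.float64(0.412))
{'blue': array([446.3, 256.5,  32.9]), 'yellow': array([446.7, 253.6,  78.9]), 'green': array([446.4, 256.8, 124.9]), 'pink': array([450.5, 254.6, 170.9])} 1007
plain [445.3 -94.8  99.5] [-0.1 -0.  -0.1  0.1]
blue [640.7 252.9  77.7] [ 0.4  0.   0.4 -0.4]
```

Pink jar centre measured at about (450.6, 255, 171), which matches the nominal height. Next I square the tool up (tool x = -X, y = +Y, z = -Z) and go above the stack.

```bash
python3 -m creep '[{"wz":-6.5,"tz":-0.5},{"wz":-6.5,"tz":-0.5},{"wz":-6.6,"tx":-1,"ty":-1},{"tx":-2,"ty":-2.8},{"tx":-2,"ty":-2.8},{"tx":-2,"ty":-2.8},{"tx":-2,"ty":-2.8},{"tx":-2,"ty":-2.8},{"tx":-2,"ty":-2.8},{"tx":-2,"ty":-2.8}]'
python3 -m creep '[{"tx":-2,"ty":-2.8},{"tx":-2,"ty":-2.8},{"tx":-2,"ty":-2.8},{"tx":-2,"ty":-2.8},{"tx":-2,"ty":-2},{},{}]'
python3 -c "
from plant import robot
s=robot.get_state();print(s['ee_pos'],s['tcp_rot'],s['q'])"
```

```text
[209.42539303 588.65502573 248.01968511] [ 1.70041933e-01  9.85436779e-01 -3.07690151e-04 -3.22079432e-05] [-1.19519165  0.68942644 -0.19457286  1.56564609  0.15730119  0.90252587
 -0.2150845 ]invalid input at $[0]: expected keys tx, ty, tz, wx, wy, wz, gripper
invalid input at $[0]: expected keys tx, ty, tz, wx, wy, wz, gripper
```

```bash
python3 -m creep '[{"tx":0,"ty":0,"tz":-0.5,"wx":0,"wy":0,"wz":-6.5,"gripper":8.5},{"tx":0,"ty":0,"tz":-0.5,"wx":0,"wy":0,"wz":-6.5,"gripper":8.5},{"tx":0,"ty":0,"tz":0,"wx":0,"wy":0,"wz":-6.6,"gripper":8.5},{"tx":-2,"ty":-2.8,"tz":0,"wx":0,"wy":0,"wz":0,"gripper":8.5},{"tx":-2,"ty":-2.8,"tz":0,"wx":0,"wy":0,"wz":0,"gripper":8.5},{"tx":-2,"ty":-2.8,"tz":0,"wx":0,"wy":0,"wz":0,"gripper":8.5}]'
python3 -c "
from plant import robot
s=robot.get_state();print(s['ee_pos'],s['tcp_rot'],s['q'])"
```

```text
time: 0.8
ee_pos: [269.7, 504.0, 258.1]
tcp_rot: [-0.001, 1.0, 0.0, -0.0]
contact_force: [1.2, -0.3, -0.1]
gripper_width: 85.1
[269.74891781 504.0144455  258.14155834] [-9.12707393e-04  9.99999583e-01  3.55537693e-05 -2.45176684e-05] [-0.97542503  0.61445062 -0.30984275  1.71523412  0.23635795  0.8486531
  0.18346237]
```

```bash
python3 -m creep '[{"tx":-2,"ty":-2.8,"tz":0,"wx":0,"wy":0,"wz":0,"gripper":8.5},{"tx":-2,"ty":-2.8,"tz":0,"wx":0,"wy":0,"wz":0,"gripper":8.5},{"tx":-2,"ty":-2.8,"tz":0,"wx":0,"wy":0,"wz":0,"gripper":8.5},{"tx":-2,"ty":-2.8,"tz":0,"wx":0,"wy":0,"wz":0,"gripper":8.5},{"tx":-2,"ty":-2.8,"tz":0,"wx":0,"wy":0,"wz":0,"gripper":8.5},{"tx":-2,"ty":-2.8,"tz":0,"wx":0,"wy":0,"wz":0,"gripper":8.5},{"tx":-2,"ty":-2.8,"tz":0,"wx":0,"wy":0,"wz":0,"gripper":8.5},{"tx":-2,"ty":-2.8,"tz":0,"wx":0,"wy":0,"wz":0,"gripper":8.5},{"tx":-2,"ty":-2.5,"tz":0,"wx":0,"wy":0,"wz":0,"gripper":8.5},{"tx":0,"ty":0,"tz":0,"wx":0,"wy":0,"wz":0,"gripper":8.5}]'
python3 - <<'E'
from h import *
cs=cams()
s=cs['scene']['img'];t=cs['top']['img']
a=cv2.resize(s[130:330,330:500],None,fx=3,fy=3);b=cv2.resize(t[170:320,180:275],None,fx=3,fy=4)
cv2.imwrite('pics/c2.png',np.hstack([a[:600],b[:600]])[...,::-1])
p=robot.get_state()['ee_pos'];print(p,[proj(cs[n],p) for n in cs])
E
```

```text
time: 1.63
ee_pos: [454.4, 248.3, 258.0]
tcp_rot: [0.006, 1.0, -0.003, 0.001]
contact_force: [1.0, -0.2, -0.0]
gripper_width: 84.9
[450.45259843 254.54467736 258.18960698] [array([[434.26479171, 194.76178078]]), array([[217.2522542 , 222.70419931]])]
```

View pics/c2.png

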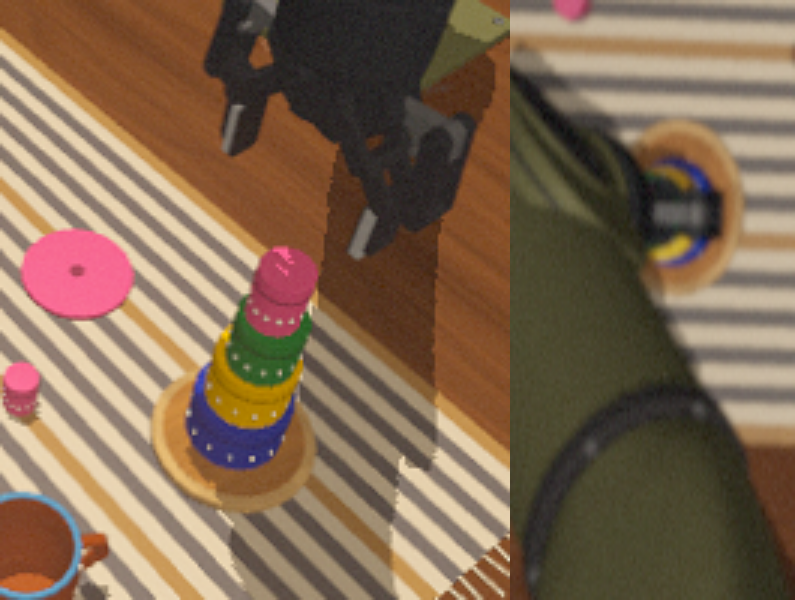

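The gripper is centred over the stack, with the fingers straddling it along Y and the pink top at about (425,225). Descending.

```bash
python3 -m creep '[{"tx":0,"ty":0,"tz":2,"wx":0,"wy":0,"wz":0,"gripper":7},{"tx":0,"ty":0,"tz":2,"wx":0,"wy":0,"wz":0,"gripper":6.5},{"tx":0,"ty":0,"tz":2,"wx":0,"wy":0,"wz":0,"gripper":6},{"tx":0,"ty":0,"tz":1.5,"wx":0,"wy":0,"wz":0,"gripper":6},{"tx":0,"ty":0,"tz":1,"wx":0,"wy":0,"wz":0,"gripper":6},{"tx":0,"ty":0,"tz":0,"wx":0,"wy":0,"wz":0,"gripper":6}]' 30
python3 -m creep '[{"tx":0,"ty":0,"tz":0,"wx":0,"wy":0,"wz":0,"gripper":5},{"tx":0,"ty":0,"tz":0,"wx":0,"wy":0,"wz":0,"gripper":4.5},{"tx":0,"ty":0,"tz":0,"wx":0,"wy":0,"wz":0,"gripper":4},{"tx":0,"ty":0,"tz":0,"wx":0,"wy":0,"wz":0,"gripper":3.6},{"tx":0,"ty":0,"tz":0,"wx":0,"wy":0,"wz":0,"gripper":3.3},{"tx":0,"ty":0,"tz":0,"wx":0,"wy":0,"wz":0,"gripper":3},{"tx":0,"ty":0,"tz":0,"wx":0,"wy":0,"wz":0,"gripper":3},{"tx":0,"ty":0,"tz":0,"wx":0,"wy":0,"wz":0,"gripper":3}]'
```

```text
time: 2.23
ee_pos: [447.8, 256.7, 171.7]
tcp_rot: [-0.001, 1.0, -0.001, -0.002]
contact_force: [1.1, 0.1, -0.2]
gripper_width: 60.0
time: 2.9
ee_pos: [450.1, 255.8, 174.2]
tcp_rot: [0.0, 1.0, 0.0, 0.001]
contact_force: [-0.1, -1.3, 6.6]
gripper_width: 34.6
```

```bash
python3 -m creep '[{"tx":0,"ty":0,"tz":-0.3,"wx":0,"wy":0,"wz":0,"gripper":3},{"tx":0,"ty":0,"tz":-0.7,"wx":0,"wy":0,"wz":0,"gripper":3},{"tx":0,"ty":0,"tz":-1.5,"wx":0,"wy":0,"wz":0,"gripper":3},{"tx":0,"ty":0,"tz":-1.5,"wx":0,"wy":0,"wz":0,"gripper":3},{"tx":0,"ty":0,"tz":-1,"wx":0,"wy":0,"wz":0,"gripper":3},{"tx":0,"ty":0,"tz":0,"wx":0,"wy":0,"wz":0,"gripper":3},{"tx":0,"ty":0,"tz":0,"wx":0,"wy":0,"wz":0,"gripper":3}]'
python3 - <<'E'
from h import *
cs=cams()
s=cs['scene']['img']
cv2.imwrite('pics/c3.png',cv2.resize(s[150:330,330:490],None,fx=3,fy=3)[...,::-1])
st=robot.get_state();print(st['ee_pos'],st['contact_force'],st['gripper_width'])
E
```

```text
time: 3.48
ee_pos: [449.8, 256.2, 223.8]
tcp_rot: [-0.0, 1.0, 0.0, 0.001]
contact_force: [-0.4, -0.2, -1.4]
gripper_width: 34.3
[449.21160332 255.64375287 222.78536785] [ 0.01592095 -0.20071685 -2.05266545] 34.399111457549424
```

View pics/c3.png

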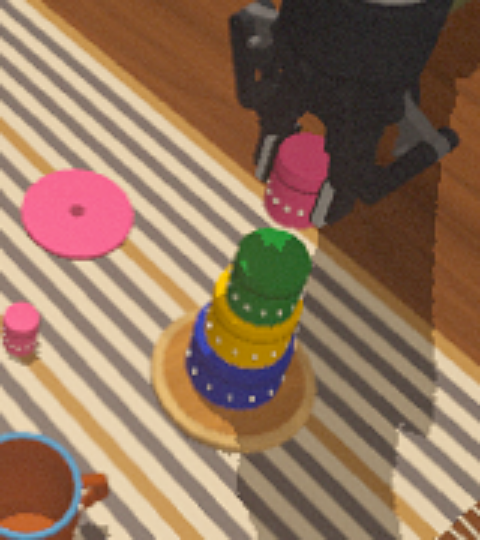

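```bash
python3 - <<'E'
from h import *
cs=cams()
# fit a disc (90 mm, 6 thick) by ellipse of hull per view: compare to top face at z=6
for k,g in dict(pink=(443,77),green=(626,-270),yellow=(441,-269),blue=(652,-91)).items():
    out=[]
    a=np.linspace(0,6.28,60)
    ms={}
    for n in cs:
        lab=cv2.connectedComponents(mask(cs[n],k))[1];u=proj(cs[n],[g[0]+12,g[1],6])[0].round().astype(int)
        m=(lab==lab[u[1],u[0]]).astype(np.uint8);q=cv2.findContours(m,0,1)[0][0];h=cv2.convexHull(q)
        mm=np.zeros_like(m);cv2.fillConvexPoly(mm,h,1);ms[n]=mm
    def r(c,p,S=4):
        o=np.c_[45*np.cos(a),45*np.sin(a),0*a];q=proj(c,np.r_[o+[p[0],p[1],6],o+[p[0],p[1],0]]);im=np.zeros((1600,2560),np.uint8)
        cv2.fillConvexPoly(im,cv2.convexHull(((q+.5)*S-.5).round().astype(np.int32)),255);return cv2.resize(im,(640,400),interpolation=cv2.INTER_AREA)/255.
    for ns in(['scene'],['top'],['scene','top']):
        f=lambda p:sum(np.abs(r(cs[n],p)-ms[n]).sum() for n in ns)
        p0=np.array(g,float);s=minimize(f,p0,method='Nelder-Mead',options=dict(initial_simplex=np.r_[[p0],p0+5*np.eye(2)],xatol=.1))
        out.append((s.x.round(1).tolist(),round(s.fun)))
    print(k,out)
E
```

```text
pink [([442.0, 75.8], 47), ([442.4, 77.2], 44), ([442.2, 76.3], 98)]
green [([626.4, -270.7], 33), ([626.4, -268.8], 85), ([626.5, -270.3], 120)]
yellow [([441.4, -269.4], 26), ([441.4, -268.0], 27), ([441.3, -268.6], 60)]
blue [([651.4, -91.4], 49), ([651.1, -90.5], 69), ([651.7, -90.9], 121)]
```

```bash
python3 -m creep '[{"tx":0.1,"ty":-1,"tz":0,"wx":0,"wy":0,"wz":0,"gripper":3},{"tx":0.1,"ty":-2,"tz":0,"wx":0,"wy":0,"wz":0,"gripper":3},{"tx":0.1,"ty":-2.5,"tz":0,"wx":0,"wy":0,"wz":0,"gripper":3},{"tx":0.1,"ty":-2.5,"tz":0,"wx":0,"wy":0,"wz":0,"gripper":3},{"tx":0.1,"ty":-2.5,"tz":0,"wx":0,"wy":0,"wz":0,"gripper":3},{"tx":0.1,"ty":-2.5,"tz":0,"wx":0,"wy":0,"wz":0,"gripper":3},{"tx":0.1,"ty":-2.5,"tz":1,"wx":0,"wy":0,"wz":0,"gripper":3},{"tx":0.1,"ty":-1.6,"tz":2,"wx":0,"wy":0,"wz":0,"gripper":3},{"tx":0,"ty":-0.8,"tz":3,"wx":0,"wy":0,"wz":0,"gripper":3},{"tx":0,"ty":0,"tz":3,"wx":0,"wy":0,"wz":0,"gripper":3}]'
python3 -m creep '[{"tx":0,"ty":0,"tz":3,"wx":0,"wy":0,"wz":0,"gripper":3},{"tx":0,"ty":0,"tz":3,"wx":0,"wy":0,"wz":0,"gripper":3},{"tx":0,"ty":0,"tz":1.5,"wx":0,"wy":0,"wz":0,"gripper":3},{"tx":0,"ty":0,"tz":0.7,"wx":0,"wy":0,"wz":0,"gripper":3},{"tx":0,"ty":0,"tz":0.3,"wx":0,"wy":0,"wz":0,"gripper":3},{"tx":0,"ty":0,"tz":0,"wx":0,"wy":0,"wz":0,"gripper":3},{"tx":0,"ty":0,"tz":0,"wx":0,"wy":0,"wz":0,"gripper":3}]'
python3 - <<'E'
from h import *
cs=cams()
st=robot.get_state();print(st['ee_pos'],st['contact_force'],st['gripper_width'])
cv2.imwrite('pics/c4.png',cv2.resize(cs['scene']['img'][130:280,270:430],None,fx=4,fy=4)[...,::-1])
E
```

```text
time: 4.52
ee_pos: [441.5, 73.2, 132.8]
tcp_rot: [0.002, 1.0, -0.001, 0.0]
contact_force: [-0.1, 0.4, -1.8]
gripper_width: 34.2
time: 5.1
ee_pos: [442.0, 76.8, 49.0]
tcp_rot: [-0.0, 1.0, 0.0, 0.001]
contact_force: [0.5, 0.5, -1.7]
gripper_width: 34.5
[442.26056459  76.96612224  49.30353085] [-0.61161953 -0.80199958 -0.85937652] 34.27683990693248
```

View pics/c4.png

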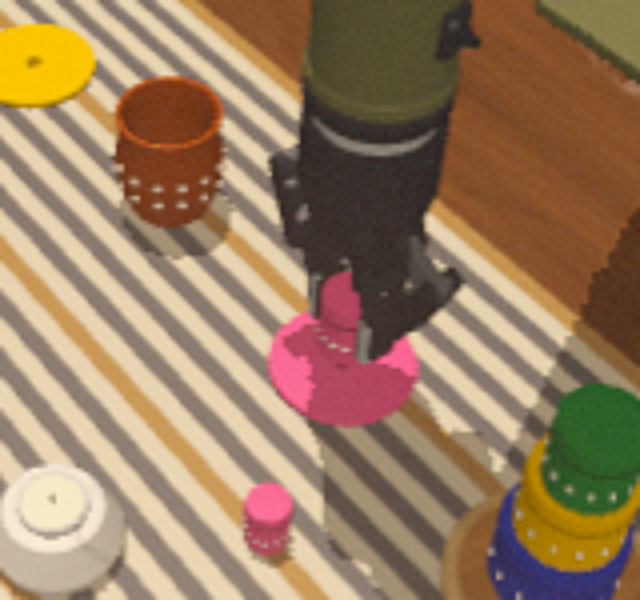

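The jar hangs over the pink coaster, slightly above it and centred. Lowering slowly until contact.

```bash
python3 -m creep '[{"tx":0,"ty":0,"tz":0.5,"wx":0,"wy":0,"wz":0,"gripper":3},{"tx":0,"ty":0,"tz":0.5,"wx":0,"wy":0,"wz":0,"gripper":3},{"tx":0,"ty":0,"tz":0.3,"wx":0,"wy":0,"wz":0,"gripper":3},{"tx":0,"ty":0,"tz":0.2,"wx":0,"wy":0,"wz":0,"gripper":3},{"tx":0,"ty":0,"tz":0,"wx":0,"wy":0,"wz":0,"gripper":3},{"tx":0,"ty":0,"tz":0,"wx":0,"wy":0,"wz":0,"gripper":3}]'
python3 -m creep '[{"tx":0,"ty":0,"tz":0.1,"wx":0,"wy":0,"wz":0,"gripper":3},{"tx":0,"ty":0,"tz":0.1,"wx":0,"wy":0,"wz":0,"gripper":3},{"tx":0,"ty":0,"tz":0,"wx":0,"wy":0,"wz":0,"gripper":3}]'
python3 -m creep '[{"tx":0,"ty":0,"tz":0.1,"wx":0,"wy":0,"wz":0,"gripper":3},{"tx":0,"ty":0,"tz":0,"wx":0,"wy":0,"wz":0,"gripper":3}]'
```

```text
time: 5.7
ee_pos: [442.3, 76.8, 37.0]
tcp_rot: [-0.0, 1.0, -0.0, -0.0]
contact_force: [-0.2, 0.2, -1.5]
gripper_width: 34.4
time: 5.95
ee_pos: [442.1, 76.8, 34.8]
tcp_rot: [-0.0, 1.0, -0.0, -0.0]
contact_force: [0.0, 0.1, -1.3]
gripper_width: 34.4
time: 6.12
ee_pos: [442.0, 76.8, 33.6]
tcp_rot: [-0.0, 1.0, -0.0, -0.0]
contact_force: [-0.7, 0.7, -1.0]
gripper_width: 34.5
```

```bash
python3 -m creep '[{"tx":0,"ty":0,"tz":0.1,"wx":0,"wy":0,"wz":0,"gripper":3},{"tx":0,"ty":0,"tz":0,"wx":0,"wy":0,"wz":0,"gripper":3}]'
python3 -m creep '[{"tx":0,"ty":0,"tz":0.1,"wx":0,"wy":0,"wz":0,"gripper":3},{"tx":0,"ty":0,"tz":0,"wx":0,"wy":0,"wz":0,"gripper":3}]'
python3 -m creep '[{"tx":0,"ty":0,"tz":0.05,"wx":0,"wy":0,"wz":0,"gripper":3},{"tx":0,"ty":0,"tz":0,"wx":0,"wy":0,"wz":0,"gripper":3}]'
```

```text
time: 6.28
ee_pos: [442.0, 76.8, 32.5]
tcp_rot: [-0.0, 1.0, -0.0, -0.001]
contact_force: [0.1, 0.1, -0.9]
gripper_width: 34.5
time: 6.45
ee_pos: [441.9, 76.8, 32.1]
tcp_rot: [-0.0, 1.0, -0.0, -0.0]
contact_force: [-0.5, -0.2, 7.6]
gripper_width: 34.5
time: 6.62
ee_pos: [441.9, 76.8, 32.1]
tcp_rot: [-0.0, 1.0, -0.0, 0.0]
contact_force: [-1.0, -0.4, 13.2]
gripper_width: 34.5
```

Contact at TCP 32.1. Ease off, open and rise.

```bash
python3 -m creep '[{"tx":0,"ty":0,"tz":-0.07,"wx":0,"wy":0,"wz":0,"gripper":3},{"tx":0,"ty":0,"tz":0,"wx":0,"wy":0,"wz":0,"gripper":3.8},{"tx":0,"ty":0,"tz":0,"wx":0,"wy":0,"wz":0,"gripper":4.5},{"tx":0,"ty":0,"tz":0,"wx":0,"wy":0,"wz":0,"gripper":5.5},{"tx":0,"ty":0,"tz":0,"wx":0,"wy":0,"wz":0,"gripper":6.5},{"tx":0,"ty":0,"tz":-0.5,"wx":0,"wy":0,"wz":0,"gripper":7},{"tx":0,"ty":0,"tz":-2,"wx":0,"wy":0,"wz":0,"gripper":7},{"tx":0,"ty":0,"tz":-3,"wx":0,"wy":0,"wz":0,"gripper":7},{"tx":0,"ty":0,"tz":-4,"wx":0,"wy":0,"wz":0,"gripper":7},{"tx":0,"ty":0,"tz":-4,"wx":0,"wy":0,"wz":0,"gripper":7}]'
python3 -m creep '[{"tx":0,"ty":0,"tz":-4,"wx":0,"wy":0,"wz":0,"gripper":7},{"tx":0,"ty":0,"tz":-2,"wx":0,"wy":0,"wz":0,"gripper":7},{"tx":0,"ty":0,"tz":0,"wx":0,"wy":0,"wz":0,"gripper":7}]'
python3 - <<'E'
from h import *
cs=cams()
st=robot.get_state();print(st['ee_pos'],st['contact_force'],st['gripper_width'])
cv2.imwrite('pics/c5.png',cv2.resize(cs['scene']['img'][150:300,310:450],None,fx=4,fy=4)[...,::-1])
# scene-only fit (top is likely hidden by arm)
one={'scene':cs['scene']}
def fitxy(col,p0,z):
    w=cv2.dilate((sil(cs['scene'],np.array([*p0,z]),DIA[col])>0).astype(np.uint8),np.ones((9,9)))
    m=cv2.morphologyEx(mask(cs['scene'],col)*w,cv2.MORPH_CLOSE,np.ones((3,3)))>0
    f=lambda p:np.abs(sil(cs['scene'],np.array([*p,z]),DIA[col])-m).sum()/m.sum()
    s=minimize(f,p0,method='Nelder-Mead',options=dict(initial_simplex=np.array(p0)+[[0,0],[5,0],[0,5]],xatol=.2));return s.x.round(1),round(s.fun,3)
print('green',fitxy('green',[446.4,256.8],125))
E
```

```text
time: 7.45
ee_pos: [440.5, 76.6, 167.6]
tcp_rot: [-0.0, 1.0, -0.0, -0.003]
contact_force: [0.8, 0.1, -0.7]
gripper_width: 70.2
time: 7.7
ee_pos: [444.1, 77.9, 230.4]
tcp_rot: [0.0, 1.0, 0.001, 0.003]
contact_force: [0.1, 0.4, -0.9]
gripper_width: 70.2
[442.25450178  76.55371089 226.93015926] [ 0.27376046  0.4432466  -0.66250705] 69.74356425989667
green (array([448.3, 254.7]), np.float64(0.138))
```

View pics/c5.png

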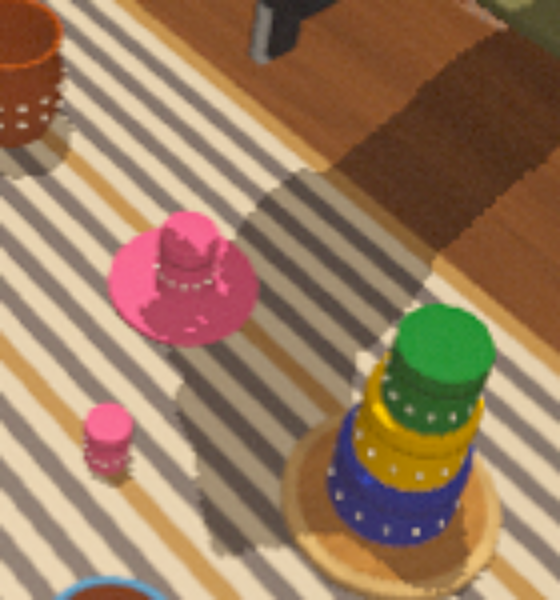

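The pink jar stands upright in the middle of its coaster. I'll fit green and the rest in both views; the arm is clear of the stack now.

```bash
python3 - <<'E'
from h import *
cs=cams()
print(fit(cs,'green',(448,255.5,125)))
for n in cs: print(n,fit({n:cs[n]},'green',(448,255.5,125)), blobs(cs[n],'green'))
E
```

```text
(array([450.2, 256.2, 124.9]), np.float64(0.438))
scene (array([423. , 241.1,  87. ]), np.float64(0.042)) [([220.9, 172.4], 600), ([419.2, 241.0], 636)]
top (array([448.6, 288.3, -47.4]), np.float64(0.075)) [([435.9, 161.5], 806), ([226.8, 222.1], 286)]
```

```bash
python3 -m creep '[{"tx":-0.1,"ty":1.5,"tz":0,"wx":0,"wy":0,"wz":0,"gripper":7},{"tx":-0.1,"ty":3,"tz":0,"wx":0,"wy":0,"wz":0,"gripper":7},{"tx":-0.1,"ty":3.5,"tz":0,"wx":0,"wy":0,"wz":0,"gripper":7},{"tx":-0.1,"ty":3.5,"tz":0,"wx":0,"wy":0,"wz":0,"gripper":7},{"tx":-0.1,"ty":3.5,"tz":0,"wx":0,"wy":0,"wz":0,"gripper":7},{"tx":-0.1,"ty":2,"tz":0,"wx":0,"wy":0,"wz":0,"gripper":7},{"tx":0,"ty":0.9,"tz":0,"wx":0,"wy":0,"wz":0,"gripper":7},{"tx":0,"ty":0,"tz":1,"wx":0,"wy":0,"wz":0,"gripper":7},{"tx":0,"ty":0,"tz":2,"wx":0,"wy":0,"wz":0,"gripper":7},{"tx":0,"ty":0,"tz":0,"wx":0,"wy":0,"wz":0,"gripper":7}]' 30
python3 -m creep '[{"tx":0,"ty":0,"tz":2,"wx":0,"wy":0,"wz":0,"gripper":7},{"tx":0,"ty":0,"tz":2,"wx":0,"wy":0,"wz":0,"gripper":7},{"tx":0,"ty":0,"tz":2,"wx":0,"wy":0,"wz":0,"gripper":7},{"tx":0,"ty":0,"tz":1.2,"wx":0,"wy":0,"wz":0,"gripper":6.5},{"tx":0,"ty":0,"tz":0,"wx":0,"wy":0,"wz":0,"gripper":6.5},{"tx":0,"ty":0,"tz":0,"wx":0,"wy":0,"wz":0,"gripper":6}]'
python3 -m creep '[{"tx":0,"ty":0,"tz":0,"wx":0,"wy":0,"wz":0,"gripper":5.5},{"tx":0,"ty":0,"tz":0,"wx":0,"wy":0,"wz":0,"gripper":5.1},{"tx":0,"ty":0,"tz":0,"wx":0,"wy":0,"wz":0,"gripper":4.8},{"tx":0,"ty":0,"tz":0,"wx":0,"wy":0,"wz":0,"gripper":4.5},{"tx":0,"ty":0,"tz":0,"wx":0,"wy":0,"wz":0,"gripper":4.1},{"tx":0,"ty":0,"tz":0,"wx":0,"wy":0,"wz":0,"gripper":4.1},{"tx":0,"ty":0,"tz":0,"wx":0,"wy":0,"wz":0,"gripper":4.1}]'
```

```text
time: 8.73
ee_pos: [446.4, 251.6, 192.4]
tcp_rot: [0.001, 1.0, -0.004, -0.004]
contact_force: [0.3, -1.0, 0.6]
gripper_width: 70.3
time: 9.23
ee_pos: [447.7, 253.9, 123.9]
tcp_rot: [0.001, 1.0, -0.002, -0.002]
contact_force: [0.3, -0.5, -0.2]
gripper_width: 59.9
time: 9.82
ee_pos: [448.4, 255.8, 125.3]
tcp_rot: [-0.0, 1.0, -0.0, 0.0]
contact_force: [-0.8, -1.7, 5.5]
gripper_width: 45.4
```

```bash
python3 -m creep '[{"tx":0,"ty":0,"tz":-0.3,"wx":0,"wy":0,"wz":0,"gripper":4.1},{"tx":0,"ty":0,"tz":-0.7,"wx":0,"wy":0,"wz":0,"gripper":4.1},{"tx":0,"ty":0,"tz":-1.5,"wx":0,"wy":0,"wz":0,"gripper":4.1},{"tx":0,"ty":0,"tz":-2,"wx":0,"wy":0,"wz":0,"gripper":4.1},{"tx":0,"ty":0,"tz":-2,"wx":0,"wy":0,"wz":0,"gripper":4.1},{"tx":0,"ty":0,"tz":-1,"wx":0,"wy":0,"wz":0,"gripper":4.1},{"tx":0,"ty":0,"tz":0,"wx":0,"wy":0,"wz":0,"gripper":4.1}]'
python3 -m creep '[{"tx":-0.3,"ty":-1,"tz":0,"wx":0,"wy":0,"wz":0,"gripper":4.1},{"tx":-0.7,"ty":-2,"tz":0,"wx":0,"wy":0,"wz":0,"gripper":4.1},{"tx":-0.9,"ty":-2.5,"tz":0,"wx":0,"wy":0,"wz":0,"gripper":4.1},{"tx":-0.9,"ty":-2.5,"tz":0,"wx":0,"wy":0,"wz":0,"gripper":4.1},{"tx":-0.9,"ty":-2.5,"tz":0,"wx":0,"wy":0,"wz":0,"gripper":4.1},{"tx":-0.9,"ty":-2.5,"tz":0,"wx":0,"wy":0,"wz":0,"gripper":4.1},{"tx":-0.9,"ty":-2.5,"tz":0,"wx":0,"wy":0,"wz":0,"gripper":4.1},{"tx":-0.9,"ty":-2.5,"tz":0,"wx":0,"wy":0,"wz":0,"gripper":4.1},{"tx":-0.9,"ty":-2.5,"tz":0,"wx":0,"wy":0,"wz":0,"gripper":4.1},{"tx":-0.9,"ty":-2.5,"tz":0,"wx":0,"wy":0,"wz":0,"gripper":4.1}]'
python3 -m creep '[{"tx":-0.9,"ty":-2.5,"tz":0,"wx":0,"wy":0,"wz":0,"gripper":4.1},{"tx":-0.9,"ty":-2.5,"tz":0,"wx":0,"wy":0,"wz":0,"gripper":4.1},{"tx":-0.9,"ty":-2.5,"tz":0,"wx":0,"wy":0,"wz":0,"gripper":4.1},{"tx":-0.9,"ty":-2.5,"tz":0,"wx":0,"wy":0,"wz":0,"gripper":4.1},{"tx":-0.9,"ty":-2.5,"tz":0,"wx":0,"wy":0,"wz":0,"gripper":4.1},{"tx":-0.9,"ty":-2.5,"tz":0,"wx":0,"wy":0,"wz":0,"gripper":4.1},{"tx":-0.9,"ty":-2.5,"tz":0,"wx":0,"wy":0,"wz":0,"gripper":4.1},{"tx":-0.9,"ty":-2.5,"tz":0,"wx":0,"wy":0,"wz":0,"gripper":4.1},{"tx":-0.9,"ty":-2.5,"tz":0,"wx":0,"wy":0,"wz":0,"gripper":4.1},{"tx":-0.5,"ty":-1.3,"tz":0,"wx":0,"wy":0,"wz":0,"gripper":4.1}]'
python3 -m creep '[{"tx":0,"ty":-1,"tz":0,"wx":0,"wy":0,"wz":0,"gripper":4.1},{"tx":0,"ty":0,"tz":0,"wx":0,"wy":0,"wz":0,"gripper":4.1},{"tx":0,"ty":0,"tz":0,"wx":0,"wy":0,"wz":0,"gripper":4.1}]'
```

```text
time: 10.4
ee_pos: [448.9, 257.0, 201.6]
tcp_rot: [-0.0, 1.0, 0.001, 0.001]
contact_force: [1.2, -0.1, -1.3]
gripper_width: 45.4
time: 11.23
ee_pos: [529.3, 23.2, 197.8]
tcp_rot: [0.0, 1.0, -0.001, -0.002]
contact_force: [-0.9, -0.5, -0.9]
gripper_width: 45.3
time: 12.07
ee_pos: [614.9, -217.8, 196.9]
tcp_rot: [0.002, 1.0, -0.002, -0.003]
contact_force: [-0.5, -0.9, -1.8]
gripper_width: 45.2
time: 12.32
ee_pos: [614.9, -221.9, 198.3]
tcp_rot: [-0.0, 1.0, 0.0, -0.002]
contact_force: [0.0, -0.1, -0.8]
gripper_width: 45.1
```

```bash
python3 -m creep '[{"tx":-0.3,"ty":-1.2,"tz":0,"wx":0,"wy":0,"wz":0,"gripper":4.1},{"tx":-0.4,"ty":-2,"tz":1,"wx":0,"wy":0,"wz":0,"gripper":4.1},{"tx":-0.4,"ty":-1.6,"tz":2,"wx":0,"wy":0,"wz":0,"gripper":4.1},{"tx":0,"ty":0,"tz":3,"wx":0,"wy":0,"wz":0,"gripper":4.1},{"tx":0,"ty":0,"tz":3,"wx":0,"wy":0,"wz":0,"gripper":4.1},{"tx":0,"ty":0,"tz":3,"wx":0,"wy":0,"wz":0,"gripper":4.1},{"tx":0,"ty":0,"tz":2,"wx":0,"wy":0,"wz":0,"gripper":4.1},{"tx":0,"ty":0,"tz":1,"wx":0,"wy":0,"wz":0,"gripper":4.1},{"tx":0,"ty":0,"tz":0,"wx":0,"wy":0,"wz":0,"gripper":4.1},{"tx":0,"ty":0,"tz":0,"wx":0,"wy":0,"wz":0,"gripper":4.1}]'
python3 - <<'E'
from h import *
cs=cams()
st=robot.get_state();print(st['ee_pos'],st['contact_force'],st['gripper_width'],st['q'])
E
```

```text
time: 13.15
ee_pos: [627.5, -269.6, 50.1]
tcp_rot: [-0.001, 1.0, -0.0, -0.0]
contact_force: [0.4, 0.1, -1.0]
gripper_width: 45.2
[ 628.50043913 -269.97934295   51.50302085] [-0.1732295   0.23870436 -0.62359804] 45.32147958843994 [ 0.6575944   1.08953634 -0.66078818  1.47579621  0.80327661  0.85816587
  1.28940464]
```

```bash
python3 -m creep '[{"tx":0.1,"ty":0,"tz":0.5,"wx":0,"wy":0,"wz":0,"gripper":4.1},{"tx":0.1,"ty":0,"tz":0.5,"wx":0,"wy":0,"wz":0,"gripper":4.1},{"tx":0,"ty":0,"tz":0.4,"wx":0,"wy":0,"wz":0,"gripper":4.1},{"tx":0,"ty":0,"tz":0.2,"wx":0,"wy":0,"wz":0,"gripper":4.1},{"tx":0,"ty":0,"tz":0,"wx":0,"wy":0,"wz":0,"gripper":4.1},{"tx":0,"ty":0,"tz":0,"wx":0,"wy":0,"wz":0,"gripper":4.1}]'
python3 -m creep '[{"tx":0,"ty":0,"tz":0.15,"wx":0,"wy":0,"wz":0,"gripper":4.1},{"tx":0,"ty":0,"tz":0.1,"wx":0,"wy":0,"wz":0,"gripper":4.1},{"tx":0,"ty":0,"tz":0,"wx":0,"wy":0,"wz":0,"gripper":4.1}]'
python3 -m creep '[{"tx":0,"ty":0,"tz":0.1,"wx":0,"wy":0,"wz":0,"gripper":4.1},{"tx":0,"ty":0,"tz":0,"wx":0,"wy":0,"wz":0,"gripper":4.1}]'
python3 -m creep '[{"tx":0,"ty":0,"tz":0.1,"wx":0,"wy":0,"wz":0,"gripper":4.1},{"tx":0,"ty":0,"tz":0,"wx":0,"wy":0,"wz":0,"gripper":4.1}]'
```

```text
time: 13.75
ee_pos: [624.9, -270.1, 33.3]
tcp_rot: [-0.0, 1.0, -0.0, -0.001]
contact_force: [-0.5, 0.1, -1.4]
gripper_width: 45.5
time: 14.0
ee_pos: [624.9, -270.1, 30.8]
tcp_rot: [-0.0, 1.0, -0.0, -0.001]
contact_force: [0.9, 0.3, -0.8]
gripper_width: 45.5
time: 14.17
ee_pos: [624.9, -270.1, 29.8]
tcp_rot: [-0.0, 1.0, -0.0, -0.001]
contact_force: [-0.1, 0.3, 0.2]
gripper_width: 45.2
time: 14.33
ee_pos: [625.0, -270.1, 29.4]
tcp_rot: [-0.0, 1.0, -0.0, -0.001]
contact_force: [-0.4, -0.4, 2.2]
gripper_width: 45.2
```

Contact at 29.4, as predicted. Release, rise and look.

```bash
python3 -m creep '[{"tx":0,"ty":0,"tz":0.05,"wx":0,"wy":0,"wz":0,"gripper":4.1},{"tx":0,"ty":0,"tz":0,"wx":0,"wy":0,"wz":0,"gripper":4.8},{"tx":0,"ty":0,"tz":0,"wx":0,"wy":0,"wz":0,"gripper":5.5},{"tx":0,"ty":0,"tz":0,"wx":0,"wy":0,"wz":0,"gripper":6.5},{"tx":0,"ty":0,"tz":0,"wx":0,"wy":0,"wz":0,"gripper":7.5},{"tx":0,"ty":0,"tz":-0.5,"wx":0,"wy":0,"wz":0,"gripper":7.8},{"tx":0,"ty":0,"tz":-2,"wx":0,"wy":0,"wz":0,"gripper":7.8},{"tx":0,"ty":0,"tz":-3,"wx":0,"wy":0,"wz":0,"gripper":7.8},{"tx":0,"ty":0,"tz":-4,"wx":0,"wy":0,"wz":0,"gripper":7.8},{"tx":0,"ty":0,"tz":-4,"wx":0,"wy":0,"wz":0,"gripper":7.8}]'
python3 -m creep '[{"tx":0,"ty":0,"tz":-4,"wx":0,"wy":0,"wz":0,"gripper":7.8},{"tx":0,"ty":0,"tz":-2,"wx":0,"wy":0,"wz":0,"gripper":7.8},{"tx":0,"ty":0,"tz":0,"wx":0,"wy":0,"wz":0,"gripper":7.8}]'
python3 - <<'E'
from h import *
cs=cams()
st=robot.get_state();print(st['ee_pos'])
cv2.imwrite('pics/s6.png',cs['scene']['img'][...,::-1])
print(fit(cs,'yellow',(448,255,79)),fit(cs,'pink',(442,77,29)),fit(cs,'green',(626,-270,29)))
E
```

```text
time: 15.17
ee_pos: [624.4, -269.7, 164.4]
tcp_rot: [-0.0, 1.0, 0.0, -0.002]
contact_force: [0.8, 0.4, 1.5]
gripper_width: 77.9
time: 15.42
ee_pos: [628.6, -269.8, 230.4]
tcp_rot: [0.0, 1.0, -0.001, 0.005]
contact_force: [0.6, -0.7, 0.2]
gripper_width: 78.1
[ 625.52949578 -270.05017594  224.66214101]
(array([448.8, 254.4,  78.8]), np.float64(0.316)) (array([456.8,  92.3,  45.2]), np.float64(1.278)) (array([ 625.2, -255.1,   20.3]), np.float64(1.001))
```

View pics/s6.png

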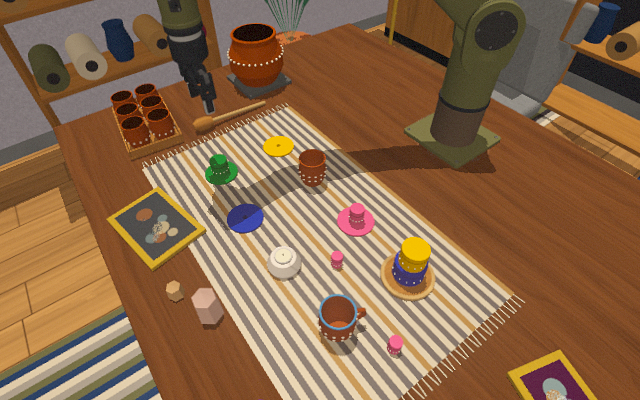

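Green stands upright on its coaster at (220,170), and the mugs are untouched. The yellow jar is now the top at (449, 254.5, 79). Going back to it.

```bash
python3 -m creep '[{"tx":0.6,"ty":1.7,"tz":0,"wx":0,"wy":0,"wz":0,"gripper":7.8},{"tx":0.9,"ty":2.7,"tz":0,"wx":0,"wy":0,"wz":0,"gripper":7.8},{"tx":0.9,"ty":2.7,"tz":0,"wx":0,"wy":0,"wz":0,"gripper":7.8},{"tx":0.9,"ty":2.7,"tz":0,"wx":0,"wy":0,"wz":0,"gripper":7.8},{"tx":0.9,"ty":2.7,"tz":0,"wx":0,"wy":0,"wz":0,"gripper":7.8},{"tx":0.9,"ty":2.7,"tz":0,"wx":0,"wy":0,"wz":0,"gripper":7.8},{"tx":0.9,"ty":2.7,"tz":0,"wx":0,"wy":0,"wz":0,"gripper":7.8},{"tx":0.9,"ty":2.7,"tz":0,"wx":0,"wy":0,"wz":0,"gripper":7.8},{"tx":0.9,"ty":2.7,"tz":0,"wx":0,"wy":0,"wz":0,"gripper":7.8},{"tx":0.9,"ty":2.7,"tz":0,"wx":0,"wy":0,"wz":0,"gripper":7.8}]' 40
python3 -m creep '[{"tx":0.9,"ty":2.7,"tz":0,"wx":0,"wy":0,"wz":0,"gripper":7.8},{"tx":0.9,"ty":2.7,"tz":0,"wx":0,"wy":0,"wz":0,"gripper":7.8},{"tx":0.9,"ty":2.7,"tz":0,"wx":0,"wy":0,"wz":0,"gripper":7.8},{"tx":0.9,"ty":2.7,"tz":0,"wx":0,"wy":0,"wz":0,"gripper":7.8},{"tx":0.9,"ty":2.7,"tz":0,"wx":0,"wy":0,"wz":0,"gripper":7.8},{"tx":0.9,"ty":2.7,"tz":0,"wx":0,"wy":0,"wz":0,"gripper":7.8},{"tx":0.9,"ty":2.7,"tz":0,"wx":0,"wy":0,"wz":0,"gripper":7.8},{"tx":0.9,"ty":2.7,"tz":0,"wx":0,"wy":0,"wz":0,"gripper":7.8},{"tx":0.9,"ty":2.2,"tz":0,"wx":0,"wy":0,"wz":0,"gripper":7.8},{"tx":0,"ty":0,"tz":0,"wx":0,"wy":0,"wz":0,"gripper":7.8}]'
python3 -m creep '[{"tx":0,"ty":0,"tz":0,"wx":0,"wy":0,"wz":0,"gripper":7.8},{"tx":0,"ty":0,"tz":0,"wx":0,"wy":0,"wz":0,"gripper":7.8}]'
```

```text
time: 16.35
ee_pos: [536.3, -9.3, 221.9]
tcp_rot: [-0.0, 1.0, -0.0, -0.003]
contact_force: [-0.2, 0.8, -0.6]
gripper_width: 78.4
time: 17.18
ee_pos: [453.8, 233.5, 222.8]
tcp_rot: [-0.004, 1.0, 0.002, -0.002]
contact_force: [0.5, 0.3, 0.5]
gripper_width: 78.0
time: 17.35
ee_pos: [456.7, 226.6, 222.2]
tcp_rot: [0.0, 1.0, -0.002, -0.002]
contact_force: [0.4, -0.4, -0.8]
gripper_width: 78.2
```

```bash
python3 -m creep '[{"tx":0.4,"ty":1.4,"tz":0,"wx":0,"wy":0,"wz":0,"gripper":7.8},{"tx":0.4,"ty":1.4,"tz":0,"wx":0,"wy":0,"wz":0,"gripper":7.8},{"tx":0,"ty":0,"tz":1,"wx":0,"wy":0,"wz":0,"gripper":7.8},{"tx":0,"ty":0,"tz":3,"wx":0,"wy":0,"wz":0,"gripper":7.8},{"tx":0,"ty":0,"tz":2,"wx":0,"wy":0,"wz":0,"gripper":7.8},{"tx":0,"ty":0,"tz":0,"wx":0,"wy":0,"wz":0,"gripper":7.8},{"tx":0,"ty":0,"tz":0,"wx":0,"wy":0,"wz":0,"gripper":7.8}]'
```

```text
time: 17.93
ee_pos: [448.7, 253.7, 162.1]
tcp_rot: [0.001, 1.0, -0.002, -0.002]
contact_force: [-0.1, -0.2, -0.2]
gripper_width: 77.8
```

```bash
python3 -m creep '[{"tx":0,"ty":0.1,"tz":2,"wx":0,"wy":0,"wz":0,"gripper":7.8},{"tx":0,"ty":0,"tz":2,"wx":0,"wy":0,"wz":0,"gripper":7.8},{"tx":0,"ty":0,"tz":2,"wx":0,"wy":0,"wz":0,"gripper":7.8},{"tx":0,"ty":0,"tz":1.5,"wx":0,"wy":0,"wz":0,"gripper":7.5},{"tx":0,"ty":0,"tz":1,"wx":0,"wy":0,"wz":0,"gripper":7.2},{"tx":0,"ty":0,"tz":0,"wx":0,"wy":0,"wz":0,"gripper":6.8},{"tx":0,"ty":0,"tz":0,"wx":0,"wy":0,"wz":0,"gripper":6.5}]'
python3 -m creep '[{"tx":0,"ty":0,"tz":0,"wx":0,"wy":0,"wz":0,"gripper":6.2},{"tx":0,"ty":0,"tz":0,"wx":0,"wy":0,"wz":0,"gripper":5.9},{"tx":0,"ty":0,"tz":0,"wx":0,"wy":0,"wz":0,"gripper":5.6},{"tx":0,"ty":0,"tz":0,"wx":0,"wy":0,"wz":0,"gripper":5.2},{"tx":0,"ty":0,"tz":0,"wx":0,"wy":0,"wz":0,"gripper":5.2},{"tx":0,"ty":0,"tz":0,"wx":0,"wy":0,"wz":0,"gripper":5.2}]'
python3 -m creep '[{"tx":0,"ty":0,"tz":-0.3,"wx":0,"wy":0,"wz":0,"gripper":5.2},{"tx":0,"ty":0,"tz":-0.7,"wx":0,"wy":0,"wz":0,"gripper":5.2},{"tx":0,"ty":0,"tz":-1.5,"wx":0,"wy":0,"wz":0,"gripper":5.2},{"tx":0,"ty":0,"tz":-2.5,"wx":0,"wy":0,"wz":0,"gripper":5.2},{"tx":0,"ty":0,"tz":-2.5,"wx":0,"wy":0,"wz":0,"gripper":5.2},{"tx":0,"ty":0,"tz":-2.5,"wx":0,"wy":0,"wz":0,"gripper":5.2},{"tx":0,"ty":0,"tz":-2,"wx":0,"wy":0,"wz":0,"gripper":5.2},{"tx":0,"ty":0,"tz":-1,"wx":0,"wy":0,"wz":0,"gripper":5.2},{"tx":0,"ty":0,"tz":0,"wx":0,"wy":0,"wz":0,"gripper":5.2}]'
```

```text
time: 18.52
ee_pos: [449.3, 256.9, 79.0]
tcp_rot: [0.0, 1.0, -0.0, -0.0]
contact_force: [0.1, -0.2, 1.0]
gripper_width: 64.9
time: 19.02
ee_pos: [449.5, 256.0, 79.6]
tcp_rot: [0.0, 1.0, -0.001, 0.0]
contact_force: [0.3, -3.9, 6.9]
gripper_width: 56.1
time: 19.77
ee_pos: [449.9, 258.2, 210.7]
tcp_rot: [-0.0, 1.0, 0.001, 0.001]
contact_force: [-0.3, -0.7, -2.0]
gripper_width: 56.2
```

```bash
python3 -m creep '[{"tx":0,"ty":-1,"tz":0,"wx":0,"wy":0,"wz":0,"gripper":5.2},{"tx":0,"ty":-2,"tz":0,"wx":0,"wy":0,"wz":0,"gripper":5.2},{"tx":0.05,"ty":-2.5,"tz":0,"wx":0,"wy":0,"wz":0,"gripper":5.2},{"tx":0.05,"ty":-2.5,"tz":0,"wx":0,"wy":0,"wz":0,"gripper":5.2},{"tx":0.05,"ty":-2.5,"tz":0,"wx":0,"wy":0,"wz":0,"gripper":5.2},{"tx":0.05,"ty":-2.5,"tz":0,"wx":0,"wy":0,"wz":0,"gripper":5.2},{"tx":0.05,"ty":-2.5,"tz":0,"wx":0,"wy":0,"wz":0,"gripper":5.2},{"tx":0.05,"ty":-2.5,"tz":0,"wx":0,"wy":0,"wz":0,"gripper":5.2},{"tx":0.05,"ty":-2.5,"tz":0,"wx":0,"wy":0,"wz":0,"gripper":5.2},{"tx":0.05,"ty":-2.5,"tz":0,"wx":0,"wy":0,"wz":0,"gripper":5.2}]'
python3 -m creep '[{"tx":0.05,"ty":-2.5,"tz":0,"wx":0,"wy":0,"wz":0,"gripper":5.2},{"tx":0.05,"ty":-2.5,"tz":0,"wx":0,"wy":0,"wz":0,"gripper":5.2},{"tx":0.05,"ty":-2.5,"tz":0,"wx":0,"wy":0,"wz":0,"gripper":5.2},{"tx":0.05,"ty":-2.5,"tz":0,"wx":0,"wy":0,"wz":0,"gripper":5.2},{"tx":0.05,"ty":-2.5,"tz":0,"wx":0,"wy":0,"wz":0,"gripper":5.2},{"tx":0.05,"ty":-2.5,"tz":0,"wx":0,"wy":0,"wz":0,"gripper":5.2},{"tx":0.05,"ty":-2.5,"tz":0,"wx":0,"wy":0,"wz":0,"gripper":5.2},{"tx":0.05,"ty":-2.5,"tz":0,"wx":0,"wy":0,"wz":0,"gripper":5.2},{"tx":0,"ty":-2.5,"tz":0,"wx":0,"wy":0,"wz":0,"gripper":5.2},{"tx":0,"ty":-1.5,"tz":0,"wx":0,"wy":0,"wz":0,"gripper":5.2}]'
python3 -m creep '[{"tx":0,"ty":-1,"tz":0,"wx":0,"wy":0,"wz":0,"gripper":5.2},{"tx":0,"ty":0,"tz":0,"wx":0,"wy":0,"wz":0,"gripper":5.2},{"tx":0,"ty":0,"tz":0,"wx":0,"wy":0,"wz":0,"gripper":5.2}]'
```

```text
time: 20.6
ee_pos: [443.5, 24.6, 207.1]
tcp_rot: [-0.0, 1.0, -0.001, -0.003]
contact_force: [0.5, -0.0, -3.0]
gripper_width: 55.8
time: 21.43
ee_pos: [438.7, -216.7, 206.7]
tcp_rot: [0.002, 1.0, -0.001, -0.003]
contact_force: [0.1, -0.2, -3.1]
gripper_width: 56.2
time: 21.68
ee_pos: [440.4, -222.5, 207.9]
tcp_rot: [-0.0, 1.0, 0.0, -0.001]
contact_force: [-0.1, 1.1, -2.2]
gripper_width: 56.4
```

```bash
python3 -m creep '[{"tx":-0.1,"ty":-1.3,"tz":0,"wx":0,"wy":0,"wz":0,"gripper":5.2},{"tx":-0.05,"ty":-2,"tz":1,"wx":0,"wy":0,"wz":0,"gripper":5.2},{"tx":0,"ty":-1.3,"tz":2,"wx":0,"wy":0,"wz":0,"gripper":5.2},{"tx":0,"ty":0,"tz":3,"wx":0,"wy":0,"wz":0,"gripper":5.2},{"tx":0,"ty":0,"tz":3,"wx":0,"wy":0,"wz":0,"gripper":5.2},{"tx":0,"ty":0,"tz":3,"wx":0,"wy":0,"wz":0,"gripper":5.2},{"tx":0,"ty":0,"tz":2.5,"wx":0,"wy":0,"wz":0,"gripper":5.2},{"tx":0,"ty":0,"tz":1.5,"wx":0,"wy":0,"wz":0,"gripper":5.2},{"tx":0,"ty":0,"tz":0,"wx":0,"wy":0,"wz":0,"gripper":5.2},{"tx":0,"ty":0,"tz":0,"wx":0,"wy":0,"wz":0,"gripper":5.2}]'
```

```text
time: 22.52
ee_pos: [442.6, -267.2, 48.5]
tcp_rot: [-0.002, 1.0, 0.001, -0.001]
contact_force: [-0.0, -0.0, -2.1]
gripper_width: 56.3
```

```bash
python3 -m creep '[{"tx":0,"ty":0,"tz":0,"wx":0,"wy":0,"wz":0,"gripper":5.2}]'
```

```text
time: 22.6
ee_pos: [443.5, -268.1, 49.7]
tcp_rot: [-0.001, 1.0, -0.0, 0.0]
contact_force: [0.3, 0.1, -2.3]
gripper_width: 56.2
```

```bash
python3 -m creep '[{"tx":0.1,"ty":-0.05,"tz":0.5,"wx":0,"wy":0,"wz":0,"gripper":5.2},{"tx":0,"ty":0,"tz":0.5,"wx":0,"wy":0,"wz":0,"gripper":5.2},{"tx":0,"ty":0,"tz":0.4,"wx":0,"wy":0,"wz":0,"gripper":5.2},{"tx":0,"ty":0,"tz":0.2,"wx":0,"wy":0,"wz":0,"gripper":5.2},{"tx":0,"ty":0,"tz":0,"wx":0,"wy":0,"wz":0,"gripper":5.2},{"tx":0,"ty":0,"tz":0,"wx":0,"wy":0,"wz":0,"gripper":5.2}]'
python3 -m creep '[{"tx":0,"ty":0,"tz":0.1,"wx":0,"wy":0,"wz":0,"gripper":5.2},{"tx":0,"ty":0,"tz":0.05,"wx":0,"wy":0,"wz":0,"gripper":5.2},{"tx":0,"ty":0,"tz":0,"wx":0,"wy":0,"wz":0,"gripper":5.2}]'
python3 -m creep '[{"tx":0,"ty":0,"tz":0.1,"wx":0,"wy":0,"wz":0,"gripper":5.2},{"tx":0,"ty":0,"tz":0,"wx":0,"wy":0,"wz":0,"gripper":5.2}]'
python3 -m creep '[{"tx":0,"ty":0,"tz":0.1,"wx":0,"wy":0,"wz":0,"gripper":5.2},{"tx":0,"ty":0,"tz":0,"wx":0,"wy":0,"wz":0,"gripper":5.2}]'
```

```text
time: 23.1
ee_pos: [441.4, -269.6, 32.7]
tcp_rot: [-0.0, 1.0, -0.0, -0.001]
contact_force: [0.0, -1.0, -2.2]
gripper_width: 56.2
time: 23.35
ee_pos: [441.4, -269.7, 31.2]
tcp_rot: [-0.0, 1.0, -0.0, -0.001]
contact_force: [-0.2, -0.2, -3.5]
gripper_width: 56.3
time: 23.52
ee_pos: [441.4, -269.7, 30.2]
tcp_rot: [-0.0, 1.0, -0.0, -0.001]
contact_force: [0.2, 0.1, -2.2]
gripper_width: 56.3
time: 23.68
ee_pos: [441.5, -269.7, 29.6]
tcp_rot: [-0.0, 1.0, -0.001, -0.001]
contact_force: [-1.4, -0.1, 3.2]
gripper_width: 56.2
```

Contact at 29.6. Release and rise.

```bash
python3 -m creep '[{"tx":0,"ty":0,"tz":0.05,"wx":0,"wy":0,"wz":0,"gripper":5.2},{"tx":0,"ty":0,"tz":0,"wx":0,"wy":0,"wz":0,"gripper":5.9},{"tx":0,"ty":0,"tz":0,"wx":0,"wy":0,"wz":0,"gripper":6.6},{"tx":0,"ty":0,"tz":0,"wx":0,"wy":0,"wz":0,"gripper":7.5},{"tx":0,"ty":0,"tz":0,"wx":0,"wy":0,"wz":0,"gripper":8.5},{"tx":0,"ty":0,"tz":-0.5,"wx":0,"wy":0,"wz":0,"gripper":8.5},{"tx":0,"ty":0,"tz":-2,"wx":0,"wy":0,"wz":0,"gripper":8.5},{"tx":0,"ty":0,"tz":-3,"wx":0,"wy":0,"wz":0,"gripper":8.5},{"tx":0,"ty":0,"tz":-4,"wx":0,"wy":0,"wz":0,"gripper":8.5},{"tx":0,"ty":0,"tz":-4,"wx":0,"wy":0,"wz":0,"gripper":8.5}]'
python3 -m creep '[{"tx":0,"ty":0,"tz":-4,"wx":0,"wy":0,"wz":0,"gripper":8.5},{"tx":0,"ty":0,"tz":-1,"wx":0,"wy":0,"wz":0,"gripper":8.5},{"tx":0,"ty":0,"tz":0,"wx":0,"wy":0,"wz":0,"gripper":8.5},{"tx":0,"ty":0,"tz":0,"wx":0,"wy":0,"wz":0,"gripper":8.5}]'
python3 - <<'E'
from h import *
cs=cams()
st=robot.get_state();print(st['ee_pos'])
cv2.imwrite('pics/s7.png',cs['scene']['img'][...,::-1])
print(fit(cs,'blue',(448,255,33)))
E
```

```text
time: 24.52
ee_pos: [440.8, -269.0, 165.0]
tcp_rot: [-0.001, 1.0, 0.001, -0.002]
contact_force: [1.2, 0.2, -0.7]
gripper_width: 84.9
time: 24.85
ee_pos: [441.4, -269.9, 214.0]
tcp_rot: [0.0, 1.0, -0.001, -0.001]
contact_force: [-1.0, -0.1, -0.2]
gripper_width: 85.0
[ 440.52348075 -269.51794902  212.45222587]
(array([448.9, 253.5,  31.7]), np.float64(0.239))
```

View pics/s7.png

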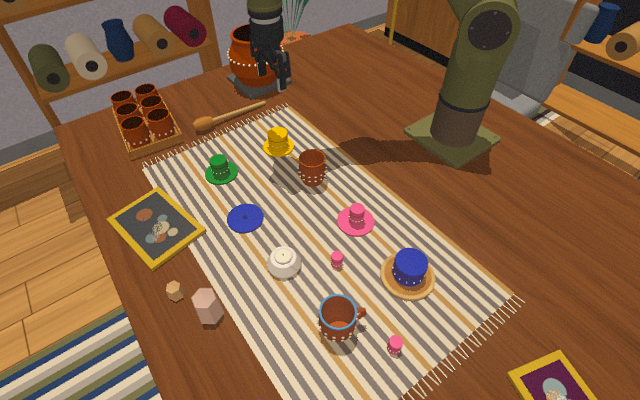

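Yellow is upright on its coaster at (278,143). Last is the blue jar at (449, 254, 32).

```bash
python3 -m creep '[{"tx":0,"ty":1.5,"tz":0,"wx":0,"wy":0,"wz":0,"gripper":8.5},{"tx":0,"ty":2.5,"tz":0,"wx":0,"wy":0,"wz":0,"gripper":8.5},{"tx":0,"ty":2.7,"tz":0,"wx":0,"wy":0,"wz":0,"gripper":8.5},{"tx":0,"ty":2.7,"tz":0,"wx":0,"wy":0,"wz":0,"gripper":8.5},{"tx":0,"ty":2.7,"tz":0,"wx":0,"wy":0,"wz":0,"gripper":8.5},{"tx":0,"ty":2.7,"tz":0,"wx":0,"wy":0,"wz":0,"gripper":8.5},{"tx":0,"ty":2.7,"tz":0,"wx":0,"wy":0,"wz":0,"gripper":8.5},{"tx":0,"ty":2.7,"tz":0,"wx":0,"wy":0,"wz":0,"gripper":8.5},{"tx":0,"ty":2.7,"tz":0,"wx":0,"wy":0,"wz":0,"gripper":8.5},{"tx":0,"ty":2.7,"tz":0,"wx":0,"wy":0,"wz":0,"gripper":8.5}]' 50
python3 -m creep '[{"tx":-0.1,"ty":2.7,"tz":0,"wx":0,"wy":0,"wz":0,"gripper":8.5},{"tx":-0.1,"ty":2.7,"tz":0,"wx":0,"wy":0,"wz":0,"gripper":8.5},{"tx":-0.1,"ty":2.7,"tz":0,"wx":0,"wy":0,"wz":0,"gripper":8.5},{"tx":-0.1,"ty":2.7,"tz":0,"wx":0,"wy":0,"wz":0,"gripper":8.5},{"tx":-0.1,"ty":2.7,"tz":0,"wx":0,"wy":0,"wz":0,"gripper":8.5},{"tx":-0.1,"ty":2.7,"tz":0,"wx":0,"wy":0,"wz":0,"gripper":8.5},{"tx":-0.1,"ty":2.7,"tz":0,"wx":0,"wy":0,"wz":0,"gripper":8.5},{"tx":-0.1,"ty":2.7,"tz":0,"wx":0,"wy":0,"wz":0,"gripper":8.5},{"tx":0,"ty":2.5,"tz":0,"wx":0,"wy":0,"wz":0,"gripper":8.5},{"tx":0,"ty":1,"tz":0,"wx":0,"wy":0,"wz":0,"gripper":8.5}]'
python3 -m creep '[{"tx":0,"ty":0,"tz":0,"wx":0,"wy":0,"wz":0,"gripper":8.5},{"tx":0,"ty":0,"tz":0,"wx":0,"wy":0,"wz":0,"gripper":8.5},{"tx":0,"ty":0,"tz":0,"wx":0,"wy":0,"wz":0,"gripper":8.5}]'
```

```text
time: 25.78
ee_pos: [440.4, -12.5, 212.1]
tcp_rot: [-0.0, 1.0, -0.0, -0.003]
contact_force: [0.9, 0.4, -0.0]
gripper_width: 84.9
time: 26.62
ee_pos: [448.3, 241.5, 212.3]
tcp_rot: [-0.002, 1.0, 0.001, -0.002]
contact_force: [0.0, 0.8, -0.3]
gripper_width: 85.2
time: 26.87
ee_pos: [449.3, 234.9, 212.5]
tcp_rot: [0.001, 1.0, -0.002, -0.002]
contact_force: [0.0, 1.4, -0.7]
gripper_width: 84.9
```

```bash
python3 -m creep '[{"tx":0,"ty":1,"tz":0,"wx":0,"wy":0,"wz":0,"gripper":8.5},{"tx":0,"ty":0.9,"tz":1,"wx":0,"wy":0,"wz":0,"gripper":8.5},{"tx":0,"ty":0,"tz":3,"wx":0,"wy":0,"wz":0,"gripper":8.5},{"tx":0,"ty":0,"tz":3,"wx":0,"wy":0,"wz":0,"gripper":8.5},{"tx":0,"ty":0,"tz":3,"wx":0,"wy":0,"wz":0,"gripper":8.5},{"tx":0,"ty":0,"tz":2,"wx":0,"wy":0,"wz":0,"gripper":8.5},{"tx":0,"ty":0,"tz":0,"wx":0,"wy":0,"wz":0,"gripper":8.5},{"tx":0,"ty":0,"tz":0,"wx":0,"wy":0,"wz":0,"gripper":8.5}]'
python3 -m creep '[{"tx":0,"ty":0,"tz":0,"wx":0,"wy":0,"wz":0,"gripper":8.5},{"tx":0,"ty":0,"tz":0,"wx":0,"wy":0,"wz":0,"gripper":8.5}]'
```

```text
time: 27.53
ee_pos: [449.1, 255.8, 93.0]
tcp_rot: [0.0, 1.0, -0.001, -0.001]
contact_force: [-0.7, -0.2, 0.1]
gripper_width: 85.2
time: 27.7
ee_pos: [450.3, 256.9, 94.9]
tcp_rot: [0.0, 1.0, 0.001, 0.0]
contact_force: [0.4, 0.1, -0.1]
gripper_width: 85.1
```

```bash
python3 -m creep '[{"tx":0.1,"ty":-0.15,"tz":1,"wx":0,"wy":0,"wz":0,"gripper":8.5},{"tx":0,"ty":0,"tz":1.5,"wx":0,"wy":0,"wz":0,"gripper":8.5},{"tx":0,"ty":0,"tz":1.5,"wx":0,"wy":0,"wz":0,"gripper":8.5},{"tx":0,"ty":0,"tz":1.2,"wx":0,"wy":0,"wz":0,"gripper":8.5},{"tx":0,"ty":0,"tz":0.8,"wx":0,"wy":0,"wz":0,"gripper":8.5},{"tx":0,"ty":0,"tz":0,"wx":0,"wy":0,"wz":0,"gripper":8.5},{"tx":0,"ty":0,"tz":0,"wx":0,"wy":0,"wz":0,"gripper":8.2}]'
python3 -m creep '[{"tx":0,"ty":0,"tz":0,"wx":0,"wy":0,"wz":0,"gripper":7.7},{"tx":0,"ty":0,"tz":0,"wx":0,"wy":0,"wz":0,"gripper":7.4},{"tx":0,"ty":0,"tz":0,"wx":0,"wy":0,"wz":0,"gripper":7.1},{"tx":0,"ty":0,"tz":0,"wx":0,"wy":0,"wz":0,"gripper":6.8},{"tx":0,"ty":0,"tz":0,"wx":0,"wy":0,"wz":0,"gripper":6.5},{"tx":0,"ty":0,"tz":0,"wx":0,"wy":0,"wz":0,"gripper":6.3},{"tx":0,"ty":0,"tz":0,"wx":0,"wy":0,"wz":0,"gripper":6.3},{"tx":0,"ty":0,"tz":0,"wx":0,"wy":0,"wz":0,"gripper":6.3}]'
python3 -m creep '[{"tx":0,"ty":0,"tz":-0.3,"wx":0,"wy":0,"wz":0,"gripper":6.3},{"tx":0,"ty":0,"tz":-0.7,"wx":0,"wy":0,"wz":0,"gripper":6.3},{"tx":0,"ty":0,"tz":-1.5,"wx":0,"wy":0,"wz":0,"gripper":6.3},{"tx":0,"ty":0,"tz":-2.5,"wx":0,"wy":0,"wz":0,"gripper":6.3},{"tx":0,"ty":0,"tz":-2.5,"wx":0,"wy":0,"wz":0,"gripper":6.3},{"tx":0,"ty":0,"tz":-2.5,"wx":0,"wy":0,"wz":0,"gripper":6.3},{"tx":0,"ty":0,"tz":-2,"wx":0,"wy":0,"wz":0,"gripper":6.3},{"tx":0,"ty":0,"tz":-1,"wx":0,"wy":0,"wz":0,"gripper":6.3},{"tx":0,"ty":0,"tz":0,"wx":0,"wy":0,"wz":0,"gripper":6.3}]'
```

```text
time: 28.28
ee_pos: [448.6, 255.1, 34.0]
tcp_rot: [-0.0, 1.0, -0.0, -0.0]
contact_force: [-0.6, -0.4, 0.3]
gripper_width: 82.2
time: 28.95
ee_pos: [448.6, 253.9, 34.2]
tcp_rot: [0.0, 1.0, -0.001, -0.0]
contact_force: [0.3, -2.3, 8.1]
gripper_width: 67.0
time: 29.7
ee_pos: [449.3, 255.8, 165.4]
tcp_rot: [-0.0, 1.0, 0.001, 0.001]
contact_force: [1.0, -0.3, -3.0]
gripper_width: 66.9
```

```bash
python3 -m creep '[{"tx":-0.5,"ty":-0.8,"tz":0,"wx":0,"wy":0,"wz":0,"gripper":6.3},{"tx":-1,"ty":-1.7,"tz":0,"wx":0,"wy":0,"wz":0,"gripper":6.3},{"tx":-1.3,"ty":-2.2,"tz":0,"wx":0,"wy":0,"wz":0,"gripper":6.3},{"tx":-1.3,"ty":-2.2,"tz":0,"wx":0,"wy":0,"wz":0,"gripper":6.3},{"tx":-1.3,"ty":-2.2,"tz":0,"wx":0,"wy":0,"wz":0,"gripper":6.3},{"tx":-1.3,"ty":-2.2,"tz":0,"wx":0,"wy":0,"wz":0,"gripper":6.3},{"tx":-1.3,"ty":-2.2,"tz":0,"wx":0,"wy":0,"wz":0,"gripper":6.3},{"tx":-1.3,"ty":-2.2,"tz":0,"wx":0,"wy":0,"wz":0,"gripper":6.3},{"tx":-1.3,"ty":-2.2,"tz":0,"wx":0,"wy":0,"wz":0,"gripper":6.3},{"tx":-1.3,"ty":-2.2,"tz":0,"wx":0,"wy":0,"wz":0,"gripper":6.3}]'
python3 -m creep '[{"tx":-1.3,"ty":-2.2,"tz":0,"wx":0,"wy":0,"wz":0,"gripper":6.3},{"tx":-1.3,"ty":-2.2,"tz":0,"wx":0,"wy":0,"wz":0,"gripper":6.3},{"tx":-1.3,"ty":-2.2,"tz":0,"wx":0,"wy":0,"wz":0,"gripper":6.3},{"tx":-1.3,"ty":-2.2,"tz":0,"wx":0,"wy":0,"wz":0,"gripper":6.3},{"tx":-1.3,"ty":-2.2,"tz":0,"wx":0,"wy":0,"wz":0,"gripper":6.3},{"tx":-0.9,"ty":-1.4,"tz":0,"wx":0,"wy":0,"wz":0,"gripper":6.3},{"tx":-0.5,"ty":-0.7,"tz":0,"wx":0,"wy":0,"wz":0,"gripper":6.3},{"tx":0,"ty":0,"tz":0,"wx":0,"wy":0,"wz":0,"gripper":6.3},{"tx":0,"ty":0,"tz":0,"wx":0,"wy":0,"wz":0,"gripper":6.3},{"tx":0,"ty":0,"tz":0,"wx":0,"wy":0,"wz":0,"gripper":6.3}]'
```

```text
time: 30.53
ee_pos: [567.0, 51.3, 161.2]
tcp_rot: [-0.0, 1.0, -0.001, -0.003]
contact_force: [-0.1, 0.5, -2.9]
gripper_width: 66.7
time: 31.37
ee_pos: [645.5, -74.9, 162.7]
tcp_rot: [-0.002, 1.0, 0.0, -0.002]
contact_force: [0.4, 1.3, -2.9]
gripper_width: 67.2
```

```bash
python3 -m creep '[{"tx":-0.3,"ty":-0.8,"tz":0,"wx":0,"wy":0,"wz":0,"gripper":6.3},{"tx":-0.25,"ty":-0.8,"tz":1,"wx":0,"wy":0,"wz":0,"gripper":6.3},{"tx":0,"ty":0,"tz":2.5,"wx":0,"wy":0,"wz":0,"gripper":6.3},{"tx":0,"ty":0,"tz":3,"wx":0,"wy":0,"wz":0,"gripper":6.3},{"tx":0,"ty":0,"tz":2.5,"wx":0,"wy":0,"wz":0,"gripper":6.3},{"tx":0,"ty":0,"tz":1.5,"wx":0,"wy":0,"wz":0,"gripper":6.3},{"tx":0,"ty":0,"tz":0.5,"wx":0,"wy":0,"wz":0,"gripper":6.3},{"tx":0,"ty":0,"tz":0,"wx":0,"wy":0,"wz":0,"gripper":6.3},{"tx":0,"ty":0,"tz":0,"wx":0,"wy":0,"wz":0,"gripper":6.3},{"tx":0,"ty":0,"tz":0,"wx":0,"wy":0,"wz":0,"gripper":6.3}]'
python3 -m creep '[{"tx":0,"ty":0,"tz":0,"wx":0,"wy":0,"wz":0,"gripper":6.3}]'
```

```text
time: 32.2
ee_pos: [653.3, -92.8, 55.1]
tcp_rot: [-0.0, 1.0, -0.0, 0.001]
contact_force: [0.2, 0.2, -2.8]
gripper_width: 66.7
time: 32.28
ee_pos: [653.1, -93.0, 55.0]
tcp_rot: [-0.0, 1.0, -0.0, 0.001]
contact_force: [-0.9, -0.5, -2.9]
gripper_width: 67.0
```

```bash
python3 -m creep '[{"tx":0.1,"ty":0.1,"tz":0.5,"wx":0,"wy":0,"wz":0,"gripper":6.3},{"tx":0.1,"ty":0.1,"tz":0.6,"wx":0,"wy":0,"wz":0,"gripper":6.3},{"tx":0,"ty":0,"tz":0.6,"wx":0,"wy":0,"wz":0,"gripper":6.3},{"tx":0,"ty":0,"tz":0.3,"wx":0,"wy":0,"wz":0,"gripper":6.3},{"tx":0,"ty":0,"tz":0.1,"wx":0,"wy":0,"wz":0,"gripper":6.3},{"tx":0,"ty":0,"tz":0,"wx":0,"wy":0,"wz":0,"gripper":6.3},{"tx":0,"ty":0,"tz":0,"wx":0,"wy":0,"wz":0,"gripper":6.3}]'
python3 -m creep '[{"tx":0,"ty":0,"tz":0.1,"wx":0,"wy":0,"wz":0,"gripper":6.3},{"tx":0,"ty":0,"tz":0,"wx":0,"wy":0,"wz":0,"gripper":6.3}]'
```

```text
time: 32.87
ee_pos: [650.0, -91.1, 32.3]
tcp_rot: [-0.0, 1.0, -0.0, -0.001]
contact_force: [0.4, 0.1, -3.4]
gripper_width: 66.6
time: 33.03
ee_pos: [650.0, -91.1, 31.4]
tcp_rot: [-0.0, 1.0, -0.0, -0.001]
contact_force: [0.6, -0.1, -2.8]
gripper_width: 66.6
```

```bash
python3 -m creep '[{"tx":-0.1,"ty":0,"tz":0.08,"wx":0,"wy":0,"wz":0,"gripper":6.3},{"tx":0,"ty":0,"tz":0,"wx":0,"wy":0,"wz":0,"gripper":6.3},{"tx":0,"ty":0,"tz":0,"wx":0,"wy":0,"wz":0,"gripper":6.3}]'
python3 -m creep '[{"tx":0,"ty":0,"tz":0.08,"wx":0,"wy":0,"wz":0,"gripper":6.3},{"tx":0,"ty":0,"tz":0,"wx":0,"wy":0,"wz":0,"gripper":6.3}]'
```

```text
time: 33.28
ee_pos: [651.0, -91.1, 30.6]
tcp_rot: [-0.0, 1.0, -0.0, -0.001]
contact_force: [0.1, -0.2, -3.0]
gripper_width: 67.0
time: 33.45
ee_pos: [651.0, -91.1, 30.3]
tcp_rot: [-0.0, 1.0, -0.0, -0.001]
contact_force: [-1.8, -0.2, 2.6]
gripper_width: 67.0
```

Contact at 30.3. Release, rise and check.

```bash
python3 -m creep '[{"tx":0,"ty":0,"tz":0.05,"wx":0,"wy":0,"wz":0,"gripper":6.3},{"tx":0,"ty":0,"tz":0,"wx":0,"wy":0,"wz":0,"gripper":7},{"tx":0,"ty":0,"tz":0,"wx":0,"wy":0,"wz":0,"gripper":7.7},{"tx":0,"ty":0,"tz":0,"wx":0,"wy":0,"wz":0,"gripper":8.5},{"tx":0,"ty":0,"tz":0,"wx":0,"wy":0,"wz":0,"gripper":8.5},{"tx":0,"ty":0,"tz":0,"wx":0,"wy":0,"wz":0,"gripper":8.5},{"tx":0,"ty":0,"tz":-0.5,"wx":0,"wy":0,"wz":0,"gripper":8.5},{"tx":0,"ty":0,"tz":-1.5,"wx":0,"wy":0,"wz":0,"gripper":8.5},{"tx":0,"ty":0,"tz":-3,"wx":0,"wy":0,"wz":0,"gripper":8.5},{"tx":0,"ty":0,"tz":-4,"wx":0,"wy":0,"wz":0,"gripper":8.5}]'
python3 -m creep '[{"tx":0,"ty":0,"tz":-4,"wx":0,"wy":0,"wz":0,"gripper":8.5},{"tx":0,"ty":0,"tz":-4,"wx":0,"wy":0,"wz":0,"gripper":8.5},{"tx":0,"ty":0,"tz":-4,"wx":0,"wy":0,"wz":0,"gripper":8.5},{"tx":0,"ty":0,"tz":-2,"wx":0,"wy":0,"wz":0,"gripper":8.5},{"tx":0,"ty":0,"tz":0,"wx":0,"wy":0,"wz":0,"gripper":8.5},{"tx":0,"ty":0,"tz":0,"wx":0,"wy":0,"wz":0,"gripper":8.5}]'
python3 - <<'E'
from h import *
cs=cams()
st=robot.get_state();print(st['ee_pos'],st['contact_force'])
cv2.imwrite('pics/s8.png',cv2.resize(cs['scene']['img'][110:360,170:450],None,fx=2.8,fy=2.4,interpolation=cv2.INTER_CUBIC)[...,::-1])
cv2.imwrite('pics/t8.png',cs['top']['img'][...,::-1])
P=dict(pink=[442.2,76.5],green=[626.4,-270],yellow=[441.4,-268.7],blue=[651.3,-91])
im=cs['scene']['img'].copy();a=np.linspace(0,6.28,200)
im=cv2.resize(im,None,fx=4,fy=4,interpolation=cv2.INTER_CUBIC)
for k,p in P.items():
    for z in(6,52):
        q=proj(cs['scene'],np.c_[p[0]+DIA[k]/2*np.cos(a),p[1]+DIA[k]/2*np.sin(a),0*a+z]);cv2.polylines(im,[((q+.5)*4).astype(np.int32)],True,(255,255,255),1)
t=[]
for k,p in P.items():
    u=(proj(cs['scene'],[*p,29])[0]*4).astype(int);t.append(im[u[1]-150:u[1]+150,u[0]-150:u[0]+150])
cv2.imwrite('pics/o8.png',np.vstack([np.hstack(t[:2]),np.hstack(t[2:])])[...,::-1])
E
```

```text
time: 34.28
ee_pos: [649.1, -91.2, 118.7]
tcp_rot: [-0.0, 1.0, -0.0, -0.003]
contact_force: [0.6, -1.1, 1.2]
gripper_width: 85.2
time: 34.78
ee_pos: [651.9, -90.6, 262.1]
tcp_rot: [-0.0, 1.0, -0.0, 0.001]
contact_force: [-1.2, 0.0, -0.2]
gripper_width: 84.8
[650.42607052 -91.24419451 258.84367804] [-0.68100474 -0.57845218  0.1820251 ]
```

View pics/o8.png

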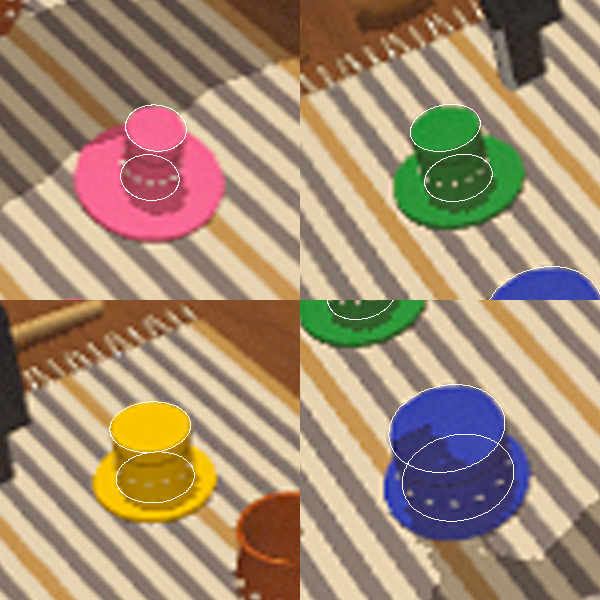

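View pics/s8.png

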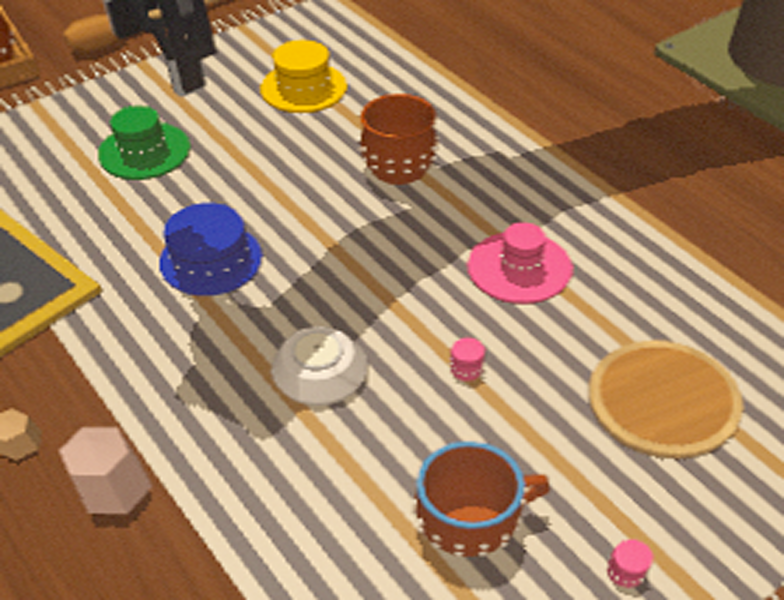

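All four jars stand upright on their own coasters, and their tops match the predicted outlines to within a millimetre or two. Both mugs look unmoved and the gripper is clear. Handing in.

```bash
python3 -c "
from plant import robot
print(robot.get_state()['time'],robot.finish_job())"
```

```text
the job is handed in; nothing more can be done
34.8833 None
```

I took the stack apart from the top down and set the pink, green, yellow and blue jars upright on the coasters of their own colours. I lowered each one until the wrist felt light contact and only then let go. The job was handed in at 34.9 s with the gripper open and well above the table.

**Last checks:**
- **Centring:** in the scene camera, the outlines predicted for jars centred on their coasters lie on the actual jar tops to within about 1–2 mm. That check used one view only; I did not examine the last top picture.
- **Contact heights:** these matched the expected 6 mm coaster surface to within about 1 mm. Pink read about 13 N pressing down before release; the other three read about 2–3 N.
- **Mugs:** both stood where they had been, judged by eye rather than measured.

**Failed or disagreed:**
- **Earlier position check:** a colour-based check after the green jar was placed gave useless positions for the pink and green jars, because each has the same colour as its coaster. I discarded it.
- **Camera agreement:** the two cameras differed by about 1–2 mm, which is within their calibration.
- **Long moves:** these stopped up to about 5 cm short, so I corrected them before each descent.

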